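Mark the last heat-spreader block and pack the batch

TASK

Stand the blue-topped aluminium block, dot up, on the seat between the jaws of the bench-mounted locking pliers, squeeze the blue handle over centre so that they lock on it, press the centre punch straight down on the yellow dot until its spring snaps, then flick the red release lever to free the block. Hang the punch back in its stand, open the case's lid right back onto its stop, and pack the marked block and every other aluminium block on the bench into the case, each flat on the case floor with its dot up. Leave the lid and the pliers open, and leave the other things on the bench where they are.

Things in the scene. Friction and masses are not known exactly. Their poses are not given: they have to be found in the camera images.
- case: Black case, outside 140 (x) x 230 (y) x 50 mm high, walls and floor 5 mm, one open compartment with a pink liner, fixed to the bench. Origin: centre of its underside. Its x axis points from its front wall (towards the robot) to the wall that carries the lid hinge; y along the hinge.
- case_lid (a joint): Angle of the case's grey lid (8 mm thick, 0.18 kg): 0 shut, 1.9 rad open on its stop, leaning back past upright. It falls shut if let go below about 1.5 rad and falls open onto its stop beyond that. Hinge line along the case's y axis at (70, y, 50.5) mm in the case's frame.
- case_lid_handle (a point): Centre of the grip part of the black round knob on the lid, 28 mm in diameter and 16 mm high, carried on a 12 mm neck; with the lid shut this point is 110 mm before the hinge and 43 mm above it, 35 mm above the lid's top face.
- pliers: Steel locking C-clamp pliers bolted flat to the bench: handles and jaws move level, z 17 to 37 mm. Origin: on the bench under the fixed jaw's pad face. x from the handle tails (towards the robot) to the jaws, y from moving to fixed side. C-arms lie about 35 mm outside the pad faces and leave 50 mm free from the pads' centre line back to the throat.
- fixed_pad (a point): Middle of the fixed jaw's black pad face, at (0, 0, 27) mm in the pliers' frame, looking to -y; 20 mm wide (x), 16 high. The moving jaw's pad, same size, faces it: its face is at y = -41 mm with the pliers open; it is sprung and gives up to 7 mm (about 25 N when locked on a 26 mm block).
- fixed_handle (a point): Point on the pliers' fixed steel handle at (-165, 12, 27) mm in the pliers' frame: a straight bar from x = -92 to -208 mm, y from 6 to 18, z 17 to 37, with an adjusting screw behind it to x = -230. The grey base plate under it is 6 mm thick (y 1 to 43).
- nest (a point): Middle of the block seat between the jaws, on top of a grey support 10 mm high, 64 (x) x 50 (y) mm; at (0, -13, 10) mm in the pliers' frame: where the underside of a locked block has its centre, block's length along the pliers' x axis. With the pliers open a block may stand anywhere between the pad faces; closing pushes it against the fixed pad.
- handle (a joint): Blue squeeze handle of the pliers on its pivot: 0 wide open (spring returns it), 0.70 dead centre, 0.78 locked against its stop, where it stays. Squeezing it towards the fixed handle takes about 15 N at handle_grip.
- handle_grip (a point): Middle of the blue handle's grip (bar 11 mm wide, 22 mm high, z 16 to 38). In the pliers' frame (mm): open (-161, -43, 27), outside face about y = -49; locked (-165, -16, 27), outside face about y = -22. Outside to outside with the fixed handle there: 67 mm open, 40 mm locked.
- release_lever (a joint): Red release lever on the blue handle: 0 at rest (own spring), positive as its tab is pushed towards the blue handle's side (-y of the pliers), end stop 0.5 rad. With the pliers locked, pushing the tab about 12 mm (3 N) lifts the link over centre and the handle springs open.
- release_tab (a point): Point on the turned-up red thumb tab of the release lever, 9 mm below its top edge. The tab is a plate 24 (along the handle) x 5 x 40 mm whose top is 62 mm above the bench, 25 mm above the handles. Locked it stands at (-210, -3, 53) mm in the pliers' frame, between the handles, above and beside the fixed handle (whose top is at z = 37); open at (-207, -55, 53).
- punch: Automatic centre punch, upright, 126 mm long, 0.17 kg, round. Origin: where the needle's tip is at rest; z axis up through the cap. From the tip: needle 4 mm thick to 16 mm, nose and lower body (16 mm thick) to 62, collar 28 mm across from 62 to 68, brass knurled grip 16 mm thick from 68 to 114, dark cap 18 mm across to 126. Gripped just above the collar it can be pushed down firmly.
- punch_tip (a point): Tip of the punch needle.
- needle (a joint): How far the punch needle has been pushed into the punch (m): 0 at rest, end stop 0.010. A light spring (1 to 3 N) to 5.5 mm, then the force climbs to about 12 N near 7 mm, where the hidden latch snaps and it drops again by 9 mm. It springs out again when lifted.
- stand: Black tool stand, 60 x 60 x 70 mm high, fixed, with one round hole 23 mm wide and 64 mm deep at its centre, open upwards; the punch hangs in it by its collar (punch origin then 8 mm above the bench). Origin: centre of the underside. Four short bits, 8 mm high, stick out of its top along the +x edge.
- blank: Aluminium block 50 (x) x 26 (y) x 30 mm high, 0.1 kg, top dyed blue with a white scribed cross and a yellow dot: the one to be marked. Origin: centre of its underside, z up.
- mark (a point): Yellow dot (6 mm across) on the blank's top, 10 mm from the middle towards the blank's +x end, 30 mm above its underside.
- done1: Aluminium block 50 (x) x 26 (y) x 30 mm high, 0.1 kg, bare top with a black punch dot 6 mm across: already marked. Origin: centre of its underside. May be absent.
- done2: Aluminium block 50 (x) x 26 (y) x 30 mm high, 0.1 kg, bare top with a black punch dot 6 mm across: already marked. Origin: centre of its underside. May be absent.
- done3: Aluminium block 50 (x) x 26 (y) x 30 mm high, 0.1 kg, bare top with a black punch dot 6 mm across: already marked. Origin: centre of its underside. May be absent.
- board: Not part of the job: green circuit board, 110 x 85 mm, lying flat. Loose.
- driver: Not part of the job: yellow-handled screwdriver, 180 mm, lying on the bench. Loose.
- tape: Not part of the job: roll of amber tape, 80 mm across, 20 mm high. Loose.
- jar: Not part of the job: amber jar with a red cap, 44 mm across, 75 mm high, standing. Loose.
Not all that is in view belongs to the job. Leave any green or pink look-alike of the blank alone.

How it is judged:
On the way, in this order (a step that is already met when the one before it is completed fails the run):
1. the pliers are locked over centre on the blank, which stands on the seat between the jaws (value of joint handle above 0.74 rad and contact force between pliers and blank above 8 N and horizontal distance between blank and nest below 0.02 m and angle between blank's own z axis and vertical below 0.1 rad), for 0.3 s.
2. with the pliers locked, the upright punch is pressed on the yellow dot (tip within 3 mm) until its spring has snapped (value of joint handle above 0.74 rad and value of joint needle above 0.0085 m and horizontal distance between punch_tip and mark below 0.003 m and distance between punch_tip and mark below 0.006 m and angle between punch's own z axis and vertical below 0.15 rad), for 0.02 s.
3. the red release lever is pushed (value of joint release_lever above 0.12 rad).
4. the pliers have sprung open (value of joint handle below 0.2 rad), for 0.2 s.
At the end, for the whole second after the job is handed in: Lid open on its stop (over 1.8 rad); the blank and every other block present inside the case, flat on its floor (within 7 mm, tilt under 0.12 rad), dot up, at rest; pliers open (handle under 0.2 rad); punch hanging upright in its stand (value of joint case_lid above 1.8 rad and value of joint handle below 0.2 rad and horizontal distance between punch and stand below 0.008 m and height (world z) of punch below 0.02 m and angle between punch's own z axis and vertical below 0.1 rad and linear speed of each of punch, blank, done1, done2, done3 below 0.02 m/s and x of blank in the frame of case between -0.062 and 0.062 m and y of blank in the frame of case between -0.107 and 0.107 m and z of each of blank, done1, done2, done3 in the frame of case below 0.012 m and angle between each of blank, done1, done2, done3's own z axis and vertical below 0.12 rad and x of done1 in the frame of case between -0.062 and 0.062 m and y of done1 in the frame of case between -0.107 and 0.107 m and x of done2 in the frame of case between -0.062 and 0.062 m and y of done2 in the frame of case between -0.107 and 0.107 m and x of done3 in the frame of case between -0.062 and 0.062 m and y of done3 in the frame of case between -0.107 and 0.107 m); the robot touches nothing.
It fails at once if the board is shifted by more than 30 mm (distance of board from where it was at the start of the episode above 0.03 m).
It fails at once if the driver is shifted by more than 30 mm (distance of driver from where it was at the start of the episode above 0.03 m).
It fails at once if the tape is shifted by more than 30 mm (distance of tape from where it was at the start of the episode above 0.03 m).
It fails at once if the jar is shifted by more than 30 mm (distance of jar from where it was at the start of the episode above 0.03 m).
Of done1, done2, done3 only 1 to 3 are there at a start; the rules pass over those that are not, and their reading is None.
At some moment in a run one of done1, done2, done3 may be knocked a few centimetres aside while the robot is not near it.
It also fails if it takes over 210 s, if anything falls off the work surface, if the arm or the gripper's body presses on something with over 40 N, if the wrist force passes 120 N, or if a joint passes its speed limit or range.

ROBOT

A 6-joint arm with a two-finger parallel gripper is mounted at the origin on the work surface. World frame = base frame: x ahead of the robot, y to its left, z up, the work surface at z = 0. Lengths are in m, angles in rad, forces in N, time in s.
With the tool pointing down it reaches from about 0.225 to 0.875 m from the base axis. Payload 3.4 kg.
Tool frame: the origin (TCP) lies midway between the tips of the shut fingers; the grasp point (between the pads) lies 19 mm behind it (manip.tcp_to_grasp is the distance from the TCP to the grasp point, in m); x points along the fingers, y is the direction in which the jaws open and shut, and the axes are right-handed (so a half turn about x gives the same grasp; the last joint's range is limited). The gripper opens to 85 mm and grips with 20 to 120 N. Pads are 22 mm wide; open, the fingers measure 114 mm over their backs; the gripper's body (76 mm by 85 mm) begins 54 mm behind the grasp point. The pads swing forward as they close: fully open they stand 13 mm farther back than shut.
Start: joints at [1.075, 0.276, 1.505, -0, 1.361, -0.121], TCP at [0.211, 0.535, 0.231] pointing down, gripper open.
Joint ranges: [-2.89, 2.89], [-0.75, 2.08], [0.22, 2.7], [-1.18, 4.32], [0.11, 2.71], [-2.7, 2.7]. Speed limits (rad/s): [2.57, 2.57, 3.14, 3.14, 3.14, 3.14].

INTERFACE

Orientations are given as a unit quaternion [w, x, y, z].
In Python, from rig import readout, eyes, job, manip gives the robot as it stands. The module is installed in compiled form; this text tells all that it offers.
- The arm moves only by the tool carry_out, never from a script. Its argument "deltas" is one flat list of numbers, 7 for each row, row after row: the shift along the tool's x, y, z scaled (see below), then the turn, a rotation vector about the tool's x, y, z scaled (see below), then the opening, from -1 (shut) to 1 (fully open). In form: [dx, dy, dz, ax, ay, az, grip, dx, dy, dz, ax, ay, az, grip, ...]. A call has 1 to 10 rows; each row shifts and turns the commanded pose from where the row before left it, along the tool's axes as they then stand; what a row does not reach is not made up. The controller multiplies each number of a shift by 60 mm and each number of a turn by 4 degrees. A row lasts 1/8 s, in which the tool goes at most 62.5 mm and 10.7 degrees, less where a joint would pass 70% of its speed; a pose out of reach is approached as far as the arm can. A call with a number of a shift or a turn outside -1 to 1 is refused whole. A call with a gripper value outside its range is refused whole. The fingers move at their own pace and stop on an object; "newtons" is the grip in N (left out, the last holds). Time passes only in rows, so rows that do not move let the fingers close. It gives the time, the measured TCP pose, the force and the opening at its end, in the units of the state.
- readout.get_state(): the state, without advancing time (a new reading comes with each control period).
- eyes.get_image(name): name is "scene" or "top" or "wrist"; returns a dict with "color" (420x560x3 uint8, red, green, blue), "z_map" (420x560 float32, m along the optical axis (not along the pixel's ray), 0 where there is no reading), "mtx" (3x3 intrinsics, pixels), "origin" and "orientation" of the camera in the world. Camera axes: x right, y down, z forward; pixel columns grow to the right and rows downward; lengths in m; the calibration is good to about 2 mm. The wrist camera is an equidistant fisheye: a pixel r from the principal point sees the ray r / f radians off the axis. A picture is of the moment at which its call begins.
- job.sign_off(): hands the job in, once; it reports no verdict.
The state is a dict: "clock": time; "qpos": joint angles; "qd": joint speeds; "effort": joint torques, N m; "position": TCP position; "ee_rot": TCP orientation; "contact_force": force on the tool from outside, world axes, zero at the start; "moment": the same for the moment, N m; "width": finger opening in m.
Only numpy, scipy, OpenCV 4.12 (cv2) and the standard library are available. Lean on these libraries where they do the work, as an engineer would, in place of code of your own. Each camera call takes 0.05 s, during which the arm holds its last target.

## Working session

There is one attempt and no reset: what is moved stays moved. The work goes in short steps, Python scripts to look and compute and a tool call to move; the robot and the scene stay as the last step left them, time stands still between calls to the robot, and variables do not carry over. Pictures are saved under pics/ and viewed, and the job is handed in when it is done.

Besides the shell and the picture viewer there is one more tool, called after "Call:" as name(argument=value, ...), one argument or row to a line, values as JSON. carry_out: Moves the arm, as the interface text tells. Its arguments: {"type":"object","properties":{"deltas":{"type":"array"},"newtons":{"type":"number"}},"required":["deltas"]}

```bash
mkdir -p pics; ls; cat > h.py <<'E'
import numpy as np, cv2
from rig import readout, eyes, job, manip
from scipy.spatial.transform import Rotation as R
def rot(q): return R.from_quat([q[1],q[2],q[3],q[0]]).as_matrix()
def grab(n,f=None):
    im=eyes.get_image(n)
    if f: cv2.imwrite('pics/'+f,im['color'][:,:,::-1])
    return im
def ray(im,u,v,fish=False):
    K=np.array(im['mtx']);x=(u-K[0,2])/K[0,0];y=(v-K[1,2])/K[1,1]
    if fish:
        r=np.hypot(x,y); s=np.sin(r)/r if r>1e-9 else 1
        d=np.array([x*s,y*s,np.cos(r)])
    else: d=np.array([x,y,1.])
    return np.array(im['origin']),rot(im['orientation'])@d
def onz(im,u,v,z,fish=False):
    o,d=ray(im,u,v,fish); return o+d*(z-o[2])/d[2]
def proj(im,p,fish=False):
    K=np.array(im['mtx']);c=rot(im['orientation']).T@(np.array(p)-im['origin'])
    if fish:
        r=np.hypot(c[0],c[1]);t=np.arctan2(r,c[2]);x=c[0]/r*t;y=c[1]/r*t
    else: x,y=c[0]/c[2],c[1]/c[2]
    return K[0,0]*x+K[0,2],K[1,1]*y+K[1,2]
def cloud(im):
    K=np.array(im['mtx']);z=im['z_map'];v,u=np.mgrid[:z.shape[0],:z.shape[1]]
    P=np.stack([(u-K[0,2])/K[0,0]*z,(v-K[1,2])/K[1,1]*z,z],-1)
    W=P@rot(im['orientation']).T+np.array(im['origin']); W[z==0]=np.nan
    return W
E
python3 - <<'E'
from h import *
print(readout.get_state())
for n in ['scene','top','wrist']:
    im=grab(n,n+'0.png'); print(n,im['mtx'],im['origin'],im['orientation'])
print(manip.tcp_to_grasp)
E
```

```text
pics
{'clock': 0.0, 'qpos': array([ 1.07497213e+00,  2.76579669e-01,  1.50616800e+00,  1.11814171e-05,
        1.36070363e+00, -1.20985417e-01]), 'qd': array([-5.36999895e-04, -1.24457934e-03, -7.11883319e-05,  6.84384878e-04,
        4.98148885e-04,  3.06776087e-04]), 'effort': array([ 7.04158228e-04, -4.16771042e+01, -2.45807219e+01, -1.38625492e-04,
        1.10620927e-02, -6.43234330e-06]), 'position': array([0.21025095, 0.53459222, 0.23043457]), 'ee_rot': array([ 0.69452056,  0.13112684,  0.69492686, -0.13237674]), 'contact_force': array([-0.78412675, -0.15723955,  0.11858815]), 'moment': array([-0.04647742, -0.00936798, -0.01578703]), 'width': 0.08578972447816663}
scene [[542.96079198   0.         279.30517924]
 [  0.         542.96079198 199.04043527]
 [  0.           0.           1.        ]] [ 1.18009754 -0.81065533  0.84593283] [-0.41503184  0.85621846  0.2719695  -0.14377452]
top [[405.78306038   0.         277.36900988]
 [  0.         405.78306038 206.74209521]
 [  0.           0.           1.        ]] [4.62189083e-01 2.47294709e-04 1.10927653e+00] [ 0.05225893 -0.69674808  0.7137769  -0.048308  ]
wrist [[325.1922621    0.         284.62984991]
 [  0.         325.1922621  208.37701369]
 [  0.           0.           1.        ]] [0.1383666  0.56197237 0.37297072] [0.12632277 0.81701978 0.55621554 0.08453106]
0.0187
```

View pics/top0.png

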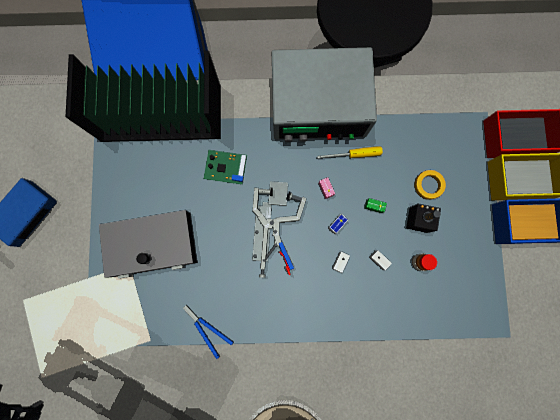

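View pics/scene0.png

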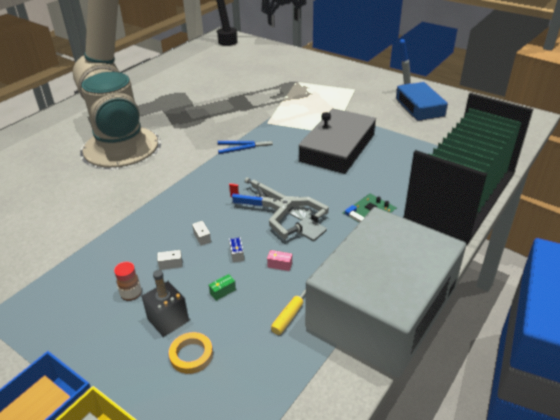

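View pics/wrist0.png

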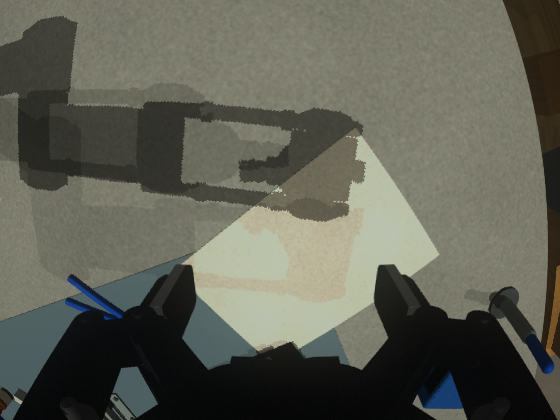

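The top view shows the case at (148,243), with its knob at (143,258), and the pliers around (270,215) with the handle tail at (290,270). The stand with the punch is at (424,218), and the jar is at (425,262).

Candidates for the blank:
- Blue-topped block at (339,225)
- Pink block at (327,188)
- Green block at (376,205)
- Two bare blocks at (342,262) and (381,260)

By the description I choose the blue one at (339,225), and I'll check it in a close crop.

```bash
python3 - <<'E'
from h import *
a=cv2.imread('pics/top0.png');
cv2.imwrite('pics/c1.png',cv2.resize(a[140:290,230:450],None,fx=3.6,fy=3.6,interpolation=cv2.INTER_CUBIC))
b=cv2.imread('pics/scene0.png')
cv2.imwrite('pics/c2.png',cv2.resize(b[160:340,100:340],None,fx=3.3,fy=3.3,interpolation=cv2.INTER_CUBIC))
E
```

```text
(no output)
```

View pics/c1.png

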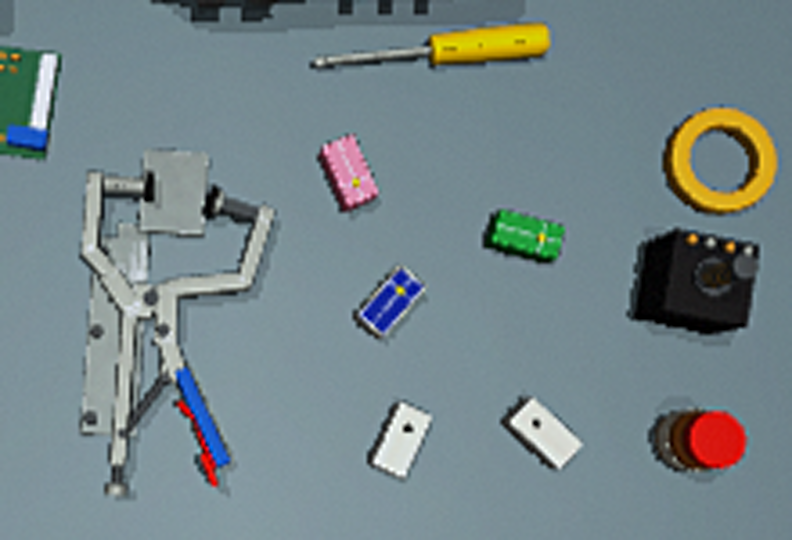

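View pics/c2.png

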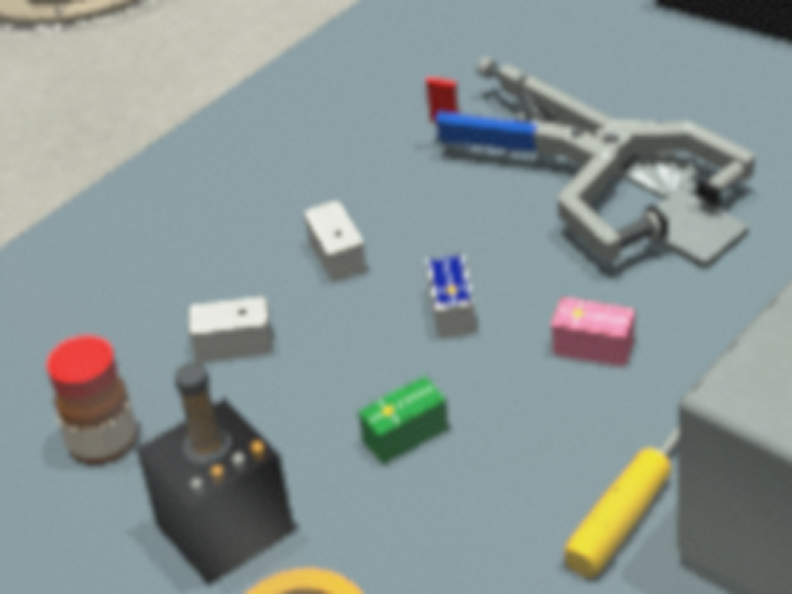

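The crop confirms it: the blue block with a white cross and a yellow dot at its upper-right end is the blank, and the green and pink ones are look-alikes. There are two marked blocks, each with its dot up. Next I'll measure everything.

```bash
cat >> h.py <<'E'
def blobs(mask,amin=20):
    n,l,s,c=cv2.connectedComponentsWithStats(mask.astype(np.uint8))
    return [(s[i,4],c[i],l==i) for i in range(1,n) if s[i,4]>=amin]
def tri(ims,uvs,fish):
    A=np.zeros((3,3));b=np.zeros(3);L=[]
    for im,(u,v),f in zip(ims,uvs,fish):
        o,d=ray(im,u,v,f);d=d/np.linalg.norm(d);M=np.eye(3)-np.outer(d,d);A+=M;b+=M@o;L.append((o,M))
    p=np.linalg.solve(A,b);return p,[np.linalg.norm(M@(p-o)) for o,M in L]
E
python3 - <<'E'
from h import *
top=grab('top');sc=grab('scene')
W=cloud(top);c=top['color'].astype(int);hsv=cv2.cvtColor(top['color'],cv2.COLOR_RGB2HSV)
def rect(mask,z,name):
    for a,cc,m in blobs(mask):
        v,u=np.nonzero(m)
        p=np.array([onz(top,x,y,z)[:2] for x,y in zip(u,v)],np.float32)
        r=cv2.minAreaRect((p*1000).astype(np.float32))
        print(name,a,cc.round(1),'ctr',np.round(r[0],1),np.round(r[1],1),round(r[2],1),'medz',np.nanmedian(W[m][:,2]).round(4))
h,s,v=hsv[...,0],hsv[...,1],hsv[...,2]
roi=np.zeros(h.shape,bool);roi[120:340,95:500]=1
white=(v>190)&(s<40)&roi; rect(white,0.03,'white')
bl=(h>110)&(h<130)&(s>150)&(v>60)&roi; rect(bl,0.03,'blue')
red=((h<6)|(h>174))&(s>170)&roi; rect(red,0.05,'red')
yel=(h>22)&(h<32)&(s>150)&roi; rect(yel,0.03,'yel')
# region heights
for (u,v) in [(148,230),(143,258),(281,190),(281,200),(430,215),(437,213),(425,262),(115,225),(185,240)]:
    print(u,v,W[v,u].round(4))
print(np.nanmedian(W[300:330,300:450,2]))
E
```

```text
white 83 [241.7 164.7] ctr [734.8  99.1] [10.8 56.4] 80.1 medz 0.0101
white 29 [268.3 213.3] ctr [603.3  29.9] [10.7 27. ] 88.8 medz 0.0042
white 32 [289.5 218.9] ctr [582.6 -23.7] [10.4 59.1] 12.7 medz 0.0369
white 27 [266.7 225.1] ctr [569.   36.6] [30.2 12.5] 72.6 medz 0.037
white 58 [276.8 234.3] ctr [544.9   7.5] [55.8 13.4] 3.1 medz 0.0368
white 168 [381.5 259.8] ctr [ 469.3 -265.6] [47.4 24.6] 42.7 medz 0.0297
white 165 [341.3 261.8] ctr [ 466.8 -160.5] [24.1 47.4] 62.9 medz 0.03
white 2931 [118.  310.1] ctr [366.3 415.7] [175.5 139.2] 2.3 medz 0.0017
blue 103 [338.2 223.6] ctr [ 568.5 -157.6] [20.  43.9] 46.5 medz 0.0302
red 553 [492.  137.4] ctr [ 785.6 -578.4] [ 43.6 103.1] 88.5 medz 0.0364
red 30 [328.8 136.3] ctr [ 802.3 -138.3] [13.6 14. ] 88.5 medz 0.0527
red 217 [427.9 261.8] ctr [ 461.7 -380.8] [41.2 38.9] 85.8 medz 0.0746
red 32 [286.9 267.1] ctr [458.8 -15.1] [42.7  7.2] 20.5 medz 0.0598
yel 268 [365.7 151.9] ctr [ 762.2 -239.6] [24.5 91.5] 5.0 medz 0.0229
yel 425 [494.4 177.4] ctr [ 681.9 -580.3] [ 32.4 123.4] 84.2 medz 0.0295
yel 189 [429.2 185.4] ctr [ 667.7 -409.1] [70.  69.3] 85.9 medz 0.0201
148 230 [0.5602 0.3427 0.0567]
143 258 [0.487  0.3387 0.1026]
281 190 [ 0.6663 -0.0066  0.0088]
281 200 [ 0.6383 -0.0059  0.0095]
430 215 [ 0.5752 -0.3719  0.1124]
437 213 [ 0.5772 -0.381   0.1342]
425 262 [ 0.4607 -0.3651  0.0725]
115 225 [0.575  0.4277 0.0608]
185 240 [0.5317 0.2456 0.0585]
0.0010042978500013344
```

```bash
cat >> h.py <<'E'
def plan(x,y,z,phi=None,grip=None,tilt=None,n=None):
    """phi: world heading (deg) of tool y; tool pointing down. prints total shift in tool units, rows"""
    s=readout.get_state();M=rot(s['ee_rot']);p=np.array(s['position'])
    cur=np.degrees(np.arctan2(M[1,1],M[0,1]))
    if phi is None: phi=cur
    d=(phi-cur+90)%180-90   # half turn equiv
    f=np.radians(cur+d)
    T=np.stack([[0,0,-1],[np.cos(f),np.sin(f),0],[np.sin(f),-np.cos(f),0]],1)
    rv=np.degrees(R.from_matrix(M.T@T).as_rotvec())
    ds=M.T@(np.array([x,y,z])-p)*1000
    print('clock %.2f'%s['clock'],'pos',(p*1000).round(1),'phi %.1f'%cur,'w %.1f'%(s['width']*1000),'q',np.round(s['qpos'],2),'F',np.round(s['contact_force'],1))
    print(' shift(tool mm)',ds.round(1),'units(/60)',(ds/60).round(2),' turn deg',rv.round(1),'units(/4)',(rv/4).round(2))
E
python3 - <<'E'
from h import *
plan(.55,0.0,.33,90)
s=readout.get_state();M=rot(s['ee_rot']);print(M.round(3))
im=grab('wrist');print('cam in tool',M.T@(np.array(im['origin'])-s['position']),(M.T@rot(im['orientation'])).round(3))
E
```

```text
clock 0.25 pos [210.4 534.9 230.9] phi 68.5 w 85.6 q [ 1.08  0.28  1.51 -0.    1.36 -0.12] F [ 0.1 -0.9  0.6]
 shift(tool mm) [ -98.8 -373.5  511.8] units(/60) [-1.65 -6.23  8.53]  turn deg [-21.5  -0.    0. ] units(/4) [-5.37 -0.    0.01]
[[-0.     0.366  0.931]
 [-0.001  0.931 -0.366]
 [-1.    -0.001 -0.   ]]
cam in tool [-0.14242073 -0.00114322 -0.07693222] [[ 0.001 -0.301  0.954]
 [ 1.    -0.001 -0.001]
 [ 0.001  0.954  0.301]]
```

Call:
carry_out(
  deltas=[-0.3,-0.4,0.5,0,0,0,1,-0.3,-0.4,0.6,0,0,0,1,-0.2,-0.5,0.7,0,0,0,1,-0.2,-0.5,0.7,0,0,0,1,-0.2,-0.5,0.7,0,0,0,1,-0.2,-0.5,0.7,0,0,0,1,-0.2,-0.5,0.7,0,0,0,1,0,-0.5,0.7,0,0,0,1,0,-0.5,0.7,0,0,0,1,0,-0.5,0.7,0,0,0,1],
)

```text
clock: 1.55
position: [0.4798, 0.1184, 0.3275]
ee_rot: [0.695, 0.132, 0.695, -0.132]
contact_force: [-0.2, -0.8, 0.4]
width: 0.0855
```

```bash
python3 - <<'E'
from h import *
plan(.50,-0.05,.33,90)
E
```

```text
clock 1.55 pos [479.8 118.4 327.5] phi 68.5 w 85.5 q [ 0.1   0.11  1.48  0.    1.55 -1.1 ] F [-0.2 -0.8  0.4]
 shift(tool mm) [  -2.6 -149.4   80.4] units(/60) [-0.04 -2.49  1.34]  turn deg [-21.5   0.   -0. ] units(/4) [-5.37  0.01 -0.01]
```

Call:
carry_out(
  deltas=[0,-0.5,0.3,0,0,0,1,0,-0.5,0.3,0,0,0,1,0,-0.5,0.3,0,0,0,1,0,-0.5,0.3,0,0,0,1,0,-0.5,0.15,-1,0,0,1,0,0,0,-1,0,0,1,0,0,0,-1,0,0,1,0,0,0,-1,0,0,1,0,0,0,-1,0,0,1,0,0,0,-0.4,0,0,1],
)

```text
clock: 2.8
position: [0.4995, -0.0493, 0.3273]
ee_rot: [0.707, -0.001, 0.707, 0.001]
contact_force: [0.0, -0.2, -0.3]
width: 0.0854
```

```bash
python3 - <<'E'
from h import *
plan(.50,-0.05,.33,90)
im=grab('wrist','w1.png')
E
```

```text
clock 2.80 pos [499.5 -49.3 327.3] phi 90.2 w 85.4 q [-0.24  0.12  1.47  0.    1.55 -1.81] F [ 0.  -0.2 -0.3]
 shift(tool mm) [-2.7 -0.7  0.4] units(/60) [-0.05 -0.01  0.01]  turn deg [ 0.2 -0.  -0. ] units(/4) [ 0.04 -0.   -0.  ]
```

View pics/w1.png

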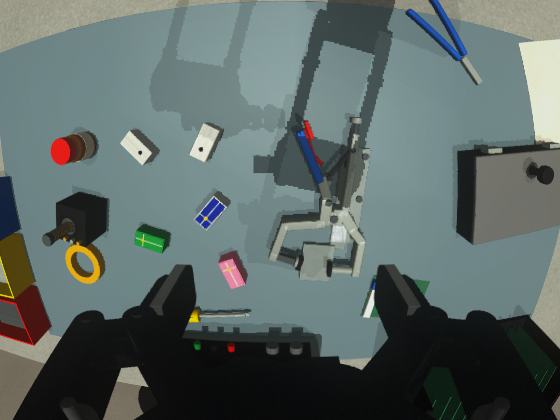

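Wrist view: the blank is at (211,211), the done blocks at (137,146) and (206,140), the pliers around (330,200), the punch stand at (80,217), and the case at the right.

```bash
cat >> h.py <<'E'
def wcloud(im):
    K=np.array(im['mtx']);z=im['z_map'];v,u=np.mgrid[:z.shape[0],:z.shape[1]]
    x=(u-K[0,2])/K[0,0];y=(v-K[1,2])/K[1,1];r=np.hypot(x,y)+1e-9
    t=np.tan(np.minimum(r,1.5))/r
    P=np.stack([x*t*z,y*t*z,z],-1)
    W=P@rot(im['orientation']).T+np.array(im['origin']); W[z==0]=np.nan
    return W
def colmask(im,name):
    hsv=cv2.cvtColor(im['color'],cv2.COLOR_RGB2HSV);h,s,v=[hsv[...,i].astype(int) for i in range(3)]
    if name=='blue': return (h>112)&(h<130)&(s>130)&(v>40)
    if name=='white': return (v>150)&(s<40)
    if name=='red': return ((h<6)|(h>174))&(s>150)
    if name=='yellow': return (h>18)&(h<34)&(s>120)&(v>90)
E
python3 - <<'E'
from h import *
t=grab('top');s=grab('scene');w=grab('wrist')
def near(im,name,u,v,R_=22,dil=0):
    m=colmask(im,name)
    mm=np.zeros_like(m);mm[max(0,v-R_):v+R_,max(0,u-R_):u+R_]=1
    m&=mm
    return m
def cen(im,name,u,v,R_=14,n=1):
    b=sorted(blobs(near(im,name,u,v,R_),2),key=lambda q:-q[0])
    return b[0][1],b[0][0]
for nm,col,a,b,c in [('done_a','white',(342,262),(201,232),(206,141)),('done_b','white',(381,260),(170,258),(138,147))]:
    cs=[cen(i,col,*p) for i,p in zip((t,s,w),(a,b,c))]
    print(nm,cs)
    print(tri([t,w],[cs[0][0],cs[2][0]],[0,1]),tri([t,s],[cs[0][0],cs[1][0]],[0,0]))
# blank: hull of blue mask (crossed by white)
def blankc(im,u,v):
    m=near(im,'blue',u,v,16);ys,xs=np.nonzero(m)
    r=cv2.minAreaRect(np.stack([xs,ys],1).astype(np.float32));return r
rs=[blankc(t,339,225),blankc(s,237,245),blankc(w,211,211)];print(rs)
print(tri([t,w],[rs[0][0],rs[2][0]],[0,1]),tri([t,s],[rs[0][0],rs[1][0]],[0,0]))
Wc=wcloud(w);print('wrist depth at blank',Wc[211,205],'floor',np.nanmedian(Wc[160:200,150:190,2]))
E
```

```text
done_a [(array([338.88235294, 269.64705882]), np.int32(17)), (array([204.18292683, 229.02743902]), np.int32(328)), (array([204.33067729, 140.44820717]), np.int32(502))]
(array([ 0.45006278, -0.13458116,  0.14459879]), [np.float64(0.0031196371151600037), np.float64(0.00311963711516008)]) (array([ 0.45277137, -0.14930393,  0.01185155]), [np.float64(0.009329841307116041), np.float64(0.009329841307116124)])
done_b [(array([386.71428571, 264.48979592]), np.int32(49)), (array([169.24688279, 252.67830424]), np.int32(401)), (array([135.55210643, 147.42128603]), np.int32(451))]
(array([ 0.46334539, -0.28105793,  0.0096379 ]), [np.float64(0.007646742497381121), np.float64(0.007646742497381234)]) (array([ 0.46355267, -0.27052872,  0.03683862]), [np.float64(0.00965121378961776), np.float64(0.009651213789617745)])
[((0.0, 0.0), (0.0, 0.0), 0.0), ((235.7941131591797, 244.323486328125), (12.473502159118652, 8.134893417358398), 77.47119140625), ((209.4037628173828, 212.78675842285156), (14.558793067932129, 28.749011993408203), 42.51044845581055)]
(array([0.35070868, 0.04207293, 1.06489545]), [np.float64(0.1270112967789017), np.float64(0.12701129677890158)]) (array([ 0.73729353, -0.01482783,  0.47494653]), [np.float64(0.38951380594005), np.float64(0.38951380594005)])
wrist depth at blank [ 0.56469654 -0.16611928  0.03030208] floor 0.0009833474563774036
```

```bash
python3 - <<'E'
from h import *
t=grab('top');t['color']=cv2.imread('pics/top0.png')[:,:,::-1].copy()
w=grab('wrist');Wc=wcloud(w)
# top-face by depth in wrist
m=(Wc[...,2]>.025)&(Wc[...,2]<.035)&(Wc[...,0]>.4)&(Wc[...,0]<.72)&(Wc[...,1]<-.1)&(Wc[...,1]>-.34)
for a,c,mm in blobs(m,60):
    p=(Wc[mm][:,:2]*1000).astype(np.float32);r=cv2.minAreaRect(p)
    print('w',a,c.round(1),np.round(r[0],1),np.round(r[1],1),round(r[2],1),np.median(Wc[mm][:,2]).round(4),w['color'][mm].mean(0).round())
tw={'a':[(341.3,261.8)],'b':[(381.5,259.8)]}
# dots triangulate: yellow dot on blank, black dots on dones: weighted centroids
def dot(im,u,v,kind):
    c=im['color'][v-7:v+8,u-7:u+8].astype(float)
    if kind=='y': wt=np.clip(np.minimum(c[...,0],c[...,1])-c[...,2]-60,0,None)
    else: wt=np.clip(110-c.mean(-1),0,None)
    yy,xx=np.mgrid[-7:8,-7:8];return (u+(wt*xx).sum()/wt.sum(),v+(wt*yy).sum()/wt.sum())
a=dot(t,341,219,'y');b=dot(w,205,218,'y');print('ydot',a,b,tri([t,w],[a,b],[0,1]))
cv2.imwrite('pics/w1c.png',cv2.resize(w['color'][100:260,110:260,::-1],None,fx=3.7,fy=3.7,interpolation=cv2.INTER_NEAREST))
E
```

```text
w 650 [203.9 142. ] [ 465.7 -162.6] [25.9 50.6] 62.1 0.0299 [206. 208. 193.]
w 559 [136.2 147.4] [ 468.1 -267.6] [51.4 26.4] 44.9 0.0299 [199. 202. 187.]
w 578 [210.2 212.1] [ 567.8 -159.7] [26.7 50.7] 47.8 0.0302 [ 81.  93. 154.]
w 470 [149.4 240.7] [ 614.7 -263.6] [51.4 27.2] 74.8 0.0301 [ 46. 145.  61.]
w 487 [231.6 272.7] [ 666.8 -132.9] [50.4 26.4] 20.8 0.0301 [213. 133. 151.]
ydot (np.float64(340.6912181303116), np.float64(220.21246458923514)) (np.float64(205.0803177405119), np.float64(217.9170344218888)) (array([ 0.57561274, -0.16504244,  0.03137754]), [np.float64(0.0016014829719632306), np.float64(0.0016014829719631861)])
```

View pics/w1c.png

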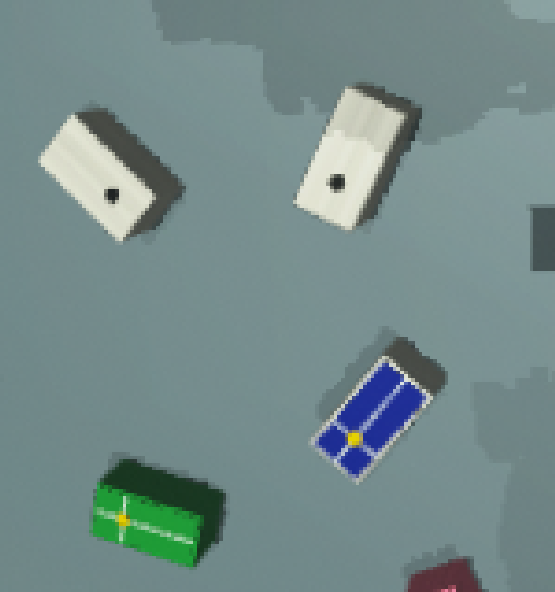

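```bash
python3 - <<'E'
from h import *
w=grab('wrist');Wc=wcloud(w)
reg=(Wc[...,0]>.4)&(Wc[...,0]<.72)&(Wc[...,1]<.12)&(Wc[...,1]>-.09)
for lo,hi in [(.007,.0125),(.0335,.0405),(.05,.065)]:
    m=reg&(Wc[...,2]>lo)&(Wc[...,2]<hi)
    for a,c,mm in blobs(m,40):
        p=(Wc[mm][:,:2]*1000).astype(np.float32);r=cv2.minAreaRect(p)
        print(lo,a,c.round(1),np.round(r[0],1),np.round(r[1],1),round(r[2],1),np.median(Wc[mm][:,2]).round(4))
Z=np.clip(Wc[...,2]*1000,0,70)/70*255
cv2.imwrite('pics/zw.png',cv2.applyColorMap(cv2.resize(np.nan_to_num(Z).astype(np.uint8)[100:300,230:400],None,fx=3.5,fy=2.9,interpolation=cv2.INTER_NEAREST),cv2.COLORMAP_JET))
cv2.imwrite('pics/w1p.png',cv2.resize(w['color'][100:300,230:400,::-1],None,fx=3,fy=3,interpolation=cv2.INTER_NEAREST))
E
```

```text
0.007 1022 [315.5 261.5] [6.575e+02 2.000e-01] [50.5 65.5] 85.1 0.0098
0.0335 3037 [327.6 204.2] [553.6  15.8] [143.2 209. ] 77.8 0.0368
0.0335 72 [298.3 263.4] [645.5 -30.4] [11.1 19.4] 73.2 0.0347
0.0335 42 [329.3 270.1] [658.5  17.4] [ 6.  18.9] 87.1 0.0347
0.05 83 [309.  129.3] [447.7 -20.2] [23.3  5.2] 21.1 0.0613
```

View pics/w1p.png

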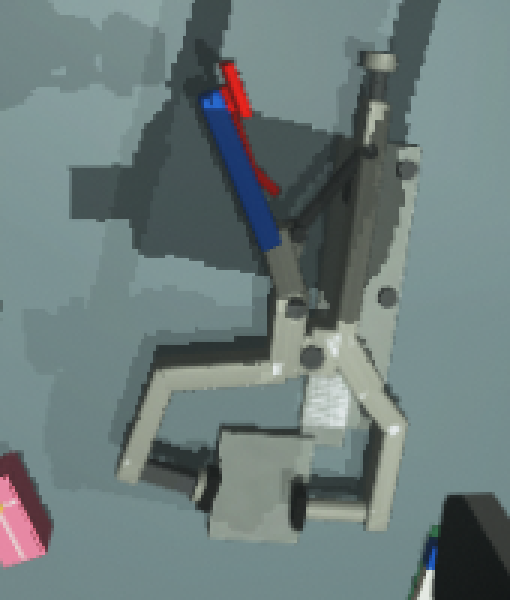

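```bash
python3 - <<'E'
from h import *
w=grab('wrist');Wc=wcloud(w)
o=np.array([.6586,.0133]);a=np.radians(-4.9);ex=np.array([np.cos(a),np.sin(a)]);ey=np.array([-np.sin(a),np.cos(a)])
d=Wc[...,:2]-o;X=d@ex*1000;Y=d@ey*1000;Z=Wc[...,2]*1000
m=(X>-205)&(X<-95)&(Y>0)&(Y<30)&(Z>33)&(Z<41)
for x in range(-205,-90,15):
    k=m&(X>=x)&(X<x+15); print(x,k.sum(),np.percentile(Y[k],[3,50,97]).round(1) if k.sum() else '')
k=(X>-30)&(X<30)&(Z>28)&(Z<38)
for lo,hi in ((0,12),(-60,-36)):
    q=k&(Y>lo)&(Y<hi)&(abs(X)<10);print(lo,q.sum(),np.percentile(Y[q],[2,98]).round(1),np.percentile(X[k&(Y>lo)&(Y<hi)],[2,98]).round(1))
q=k&(Y>0)&(Y<6);print('fixed pad X',np.percentile(X[q],[2,98]))
m=(X>-230)&(X<-120)&(Y<-15)&(Y>-80)&(Z>33)&(Z<41)
for x in range(-215,-130,15):
    k=m&(X>=x)&(X<x+15); print('blue',x,k.sum(),np.percentile(Y[k],[3,50,97]).round(1) if k.sum() else '')
# case
C=(Wc[...,1]>.15)&(Z>45)&(Z<70)
for aa,c,mm in blobs(C,200):
    p=(Wc[mm][:,:2]*1000).astype(np.float32);r=cv2.minAreaRect(p);print('case w',aa,c,r,np.median(Wc[mm][:,2]))
t=grab('top');T=cloud(t)
C=(T[...,1]>.15)&(T[...,1]<.5)&(T[...,2]>.045)&(T[...,2]<.07)&(T[...,0]>.4)&(T[...,0]<.7)
for aa,c,mm in blobs(C,200):
    p=(T[mm][:,:2]*1000).astype(np.float32);r=cv2.minAreaRect(p);print('case t',aa,c,r,np.median(T[mm][:,2]))
for nm,Q,r in (('w',Wc,.02),('t',T,.02)):
    K=(np.hypot(Q[...,0]-.487,Q[...,1]-.3387)<.03)&(Q[...,2]>.095)&(Q[...,2]<.12);print('knob',nm,K.sum(),((np.nanmin(Q[K],0)+np.nanmax(Q[K],0))/2).round(4),np.nanmedian(Q[K][:,2]))
E
```

```text
-205 90 [ 9.  14.1 19.6]
-190 88 [ 8.7 13.8 19.2]
-175 82 [ 9.1 13.5 18.8]
-160 91 [ 8.2 13.4 19.3]
-145 87 [ 7.9 13.1 18.7]
-130 87 [ 7.4 12.3 17.9]
-115 72 [ 8.5 12.7 17.7]
-100 46 [ 0.2  8.8 17.6]
0 79 [ 1.1 11.4] [-9.6  8.9]
-60 63 [-58.3 -40.1] [-18.1   0.3]
fixed pad X [-9.65725546  9.27139286]
blue -215 25 [-65.5 -60.  -54.8]
blue -200 109 [-64.8 -56.5 -47.7]
blue -185 103 [-56.8 -49.  -41.1]
blue -170 102 [-48.4 -40.6 -32.7]
blue -155 130 [-40.  -30.9 -16.1]
blue -140 115 [-32.5 -23.  -15.7]
case w 7265 [512.66827254 193.45368204] ((524.1624145507812, 333.211669921875), (147.8999786376953, 205.5978546142578), 8.0762357711792) 0.05790357165674881
case w 270 [527.82592593 337.23333333] ((841.9161376953125, 457.81451416015625), (31.88130760192871, 87.25718688964844), 12.310011863708496) 0.05725657890461536
case t 4784 [145.6958612 243.1875   ] ((523.2318725585938, 348.9521789550781), (147.4779510498047, 231.6501922607422), 8.30915355682373) 0.05865181277585896
knob w 197 [0.4866 0.3406 0.0992] 0.10065110770845342
knob t 101 [0.4871 0.3429 0.1016] 0.10146007262528567
```

Call:
carry_out(
  deltas=[0.2,0,0,1,0,0,1,0.2,0,0,1,0,0,1,0.2,0,0,1,0,0,1,0.2,0,0,1,0,0,1,0.2,0,0,1,0,0,1,0.2,0,0,1,0,0,1,0.2,0,0,1,0,0,1,0.2,0,0,1,0,0,1,0.2,0,0,1,0,0,1,0.2,0,0,1,0,0,1],
)

```text
clock: 4.5
position: [0.4997, -0.0493, 0.2069]
ee_rot: [0.664, 0.242, 0.664, -0.242]
contact_force: [0.0, 0.1, -0.8]
width: 0.0852
```

Call:
carry_out(
  deltas=[0,0,0,1,0,0,1,0,0,0,1,0,0,1,0,0,0,1,0,0,1,0,0,0,1,0,0,1,0,0,0,1,0,0,1,0,0,0,1,0,0,1,0,0,0,1,0,0,1,0,0,0,1,0,0,1,0,0,0,1,0,0,1,0,0,0,1,0,0,1],
)

```text
clock: 5.75
position: [0.4997, -0.0493, 0.2073]
ee_rot: [0.542, 0.455, 0.542, -0.455]
contact_force: [0.4, -0.3, 0.3]
width: 0.0855
```

Call:
carry_out(
  deltas=[0,0,0,1,0,0,1,0,0,0,1,0,0,1,0,0,0,1,0,0,1,0,0,0,1,0,0,1,0,0,0,1,0,0,1,0,0,0,1,0,0,1,0,0,0,1,0,0,1,0,0,0,1,0,0,1,0,0,0,1,0,0,1,0,0,0,1,0,0,1],
)

```text
clock: 7.0
position: [0.4997, -0.0493, 0.2073]
ee_rot: [0.354, 0.612, 0.353, -0.612]
contact_force: [-0.3, 0.0, 0.1]
width: 0.0853
```

```bash
python3 - <<'E'
from h import *
plan(.5678,-.1597,.15,-42.2)
E
```

```text
clock 7.00 pos [499.7 -49.3 207.3] phi -30.0 w 85.3 q [-0.24  0.18  1.69  0.    1.27  0.29] F [-0.3  0.   0.1]
 shift(tool mm) [ 57.3 114.2  61.6] units(/60) [0.96 1.9  1.03]  turn deg [12.2 -0.  -0. ] units(/4) [ 3.05 -0.   -0.  ]
```

Call:
carry_out(
  deltas=[0.2,0.4,0.2,0,0,0,1,0.2,0.4,0.2,0,0,0,1,0.2,0.4,0.2,0,0,0,1,0.2,0.4,0.2,0,0,0,1,0.16,0.3,0.23,0,0,0,1,0,0,0,1,0,0,1,0,0,0,1,0,0,1,0,0,0,1.0,0,0,1],
)

```text
clock: 8.0
position: [0.5678, -0.1606, 0.1491]
ee_rot: [-0.287, -0.646, -0.288, 0.646]
contact_force: [0.8, -0.9, -1.1]
width: 0.0856
```

```bash
python3 - <<'E'
from h import *
plan(.5678,-.1597,.006,-42.2)
w=grab('wrist','w2.png');Wc=wcloud(w)
m=(Wc[...,2]>.025)&(Wc[...,2]<.034)&(abs(Wc[...,0]-.568)<.05)&(abs(Wc[...,1]+.16)<.05)
for a,c,mm in blobs(m,60):
    p=(Wc[mm][:,:2]*1000).astype(np.float32);r=cv2.minAreaRect(p)
    print('w',a,c.round(1),np.round(r[0],1),np.round(r[1],1),round(r[2],1),np.median(Wc[mm][:,2]).round(4))
E
```

```text
clock 8.00 pos [ 567.8 -160.6  149.1] phi -42.0 w 85.6 q [-0.39  0.35  1.6   0.    1.19  0.34] F [ 0.8 -0.9 -1.1]
 shift(tool mm) [143.1  -0.5  -0.7] units(/60) [ 2.39 -0.01 -0.01]  turn deg [0.2 0.  0. ] units(/4) [0.04 0.   0.01]
w 1821 [283.4 198.3] [ 568.  -159.4] [26.9 50. ] 46.8 0.0301
```

View pics/w2.png

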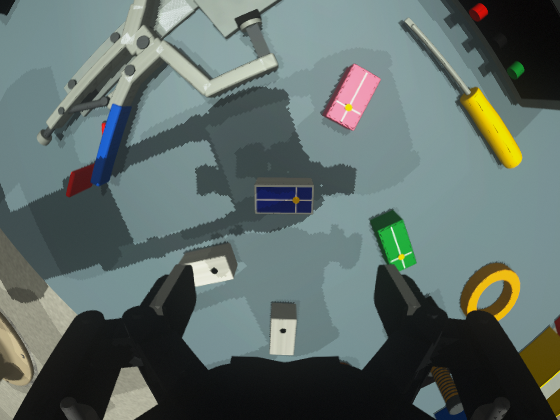

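The blank is centred at (284,199) and lines up with the jaws, so I descend.

Call:
carry_out(
  deltas=[0.5,0,0,0,0,0,1,0.5,0,0,0,0,0,1,0.5,0,0,0,0,0,1,0.5,0,0,0,0,0,1,0.3,0,0,0,0,0,1,0.07,0,0,0,0,0,1,0,0,0,0,0,0,-0.2,0,0,0,0,0,0,-0.2,0,0,0,0,0,0,-0.2,0,0,0,0,0,0,-0.2],
  newtons=40,
)

```text
clock: 9.3
position: [0.5686, -0.16, 0.0087]
ee_rot: [0.289, 0.646, 0.288, -0.645]
contact_force: [-0.2, -0.3, 5.6]
width: 0.0487
```

```bash
python3 - <<'E'
from h import *
plan(.5678,-.1597,.006,-42.2)
E
```

```text
clock 9.30 pos [ 568.6 -160.     8.7] phi -41.9 w 48.7 q [-0.39  0.5   1.77  0.    0.87  0.34] F [-0.2 -0.3  5.6]
 shift(tool mm) [ 2.7 -0.8  0.3] units(/60) [ 0.04 -0.01  0.  ]  turn deg [ 0.3 -0.  -0.1] units(/4) [ 0.08 -0.01 -0.03]
```

Call:
carry_out(
  deltas=[-0.3,0,0,0,0,0,-0.2,-0.5,0,0,0,0,0,-0.2,-0.5,0,0,-1,0,0,-0.2,-0.5,0,0,-1,0,0,-0.2,0,0,0,-1,0,0,-0.2,0,0,0,-1,0,0,-0.2,0,0,0,-1,0,0,-0.2,0,0,0,-1,0,0,-0.2,0,0,0,-1,0,0,-0.2,0,0,0,-1,0,0,-0.2],
)

```text
clock: 10.55
position: [0.5672, -0.1594, 0.1151]
ee_rot: [-0.455, -0.54, -0.456, 0.541]
contact_force: [-0.5, -0.0, -1.0]
width: 0.049
```

```bash
python3 - <<'E'
from h import *
plan(.6568,-.005,.12,-5.5)
E
```

```text
clock 10.55 pos [ 567.2 -159.4  115.1] phi -9.7 w 49.0 q [-0.39  0.38  1.65  0.    1.11 -0.22] F [-0.5 -0.  -1. ]
 shift(tool mm) [  -4.9   62.2 -167.3] units(/60) [-0.08  1.04 -2.79]  turn deg [-4.2 -0.   0.1] units(/4) [-1.06 -0.01  0.01]
```

Call:
carry_out(
  deltas=[0,0.2,-0.6,0,0,0,-0.2,0,0.2,-0.6,0,0,0,-0.2,0,0.2,-0.6,0,0,0,-0.2,0,0.2,-0.6,0,0,0,-0.2,0,0.24,-0.4,0,0,0,-0.2,0,0,0,-1,0,0,-0.2,0,0,0,0,0,0,-0.2],
)

```text
clock: 11.42
position: [0.6576, -0.0044, 0.1149]
ee_rot: [-0.473, -0.525, -0.474, 0.525]
contact_force: [-0.2, -0.5, -1.3]
width: 0.0491
```

```bash
python3 - <<'E'
from h import *
plan(.6568,-.005,.06,-5.5)
w=grab('wrist','w3.png');
E
```

```text
clock 11.43 pos [657.6  -4.4 114.9] phi -5.9 w 49.1 q [-0.11  0.48  1.49 -0.    1.18 -0.01] F [-0.2 -0.5 -1.3]
 shift(tool mm) [54.9 -0.7  0.7] units(/60) [ 0.92 -0.01  0.01]  turn deg [-0.4 -0.   0.1] units(/4) [-0.09 -0.    0.02]
```

View pics/w3.png

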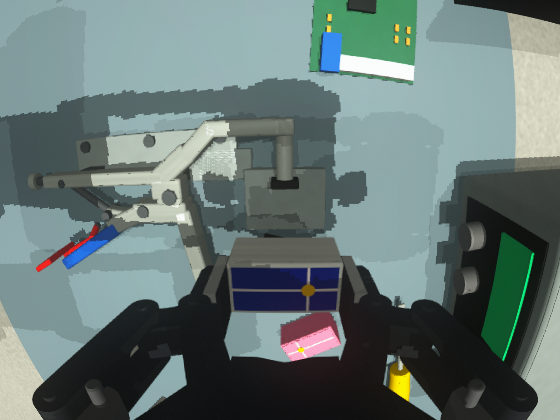

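```bash
python3 - <<'E'
from h import *
w=grab('wrist');Wc=wcloud(w)
reg=(Wc[...,0]>.6)&(Wc[...,0]<.72)&(Wc[...,1]<.05)&(Wc[...,1]>-.06)
m=reg&(Wc[...,2]>.007)&(Wc[...,2]<.0125)
for a,c,mm in blobs(m,300):
    p=(Wc[mm][:,:2]*1000).astype(np.float32);r=cv2.minAreaRect(p);print(a,c.round(),r,np.median(Wc[mm][:,2]))
m=reg&(Wc[...,2]>.031)&(Wc[...,2]<.0365)&(w['color'].mean(-1)<60)
for a,c,mm in blobs(m,30):
    p=(Wc[mm][:,:2]*1000).astype(np.float32);r=cv2.minAreaRect(p);print('pad',a,c.round(),r,np.median(Wc[mm][:,2]))
# block in hand top
m=(Wc[...,2]>.125)&(Wc[...,2]<.15)&(abs(Wc[...,0]-.657)<.024)&(abs(Wc[...,1]+.004)<.03)
P=Wc[m];print('blk',m.sum(),P.min(0),P.max(0),np.linalg.lstsq(np.c_[P[:,:2],np.ones(len(P))],P[:,2],rcond=None)[0])
E
```

```text
4410 [285. 200.] ((657.3577270507812, 0.4727001190185547), (50.63371658325195, 64.55290985107422), 84.95799255371094) 0.009931116825745323
pad 252 [284. 184.] ((659.2208862304688, 18.437252044677734), (6.1689453125, 19.126541137695312), 83.64392852783203) 0.034748965507814936
blk 6805 [ 0.63300189 -0.02002838  0.1250036 ] [0.68098774 0.01171599 0.14993516] [-0.02120101 -0.16134119  0.14947356]
```

Call:
carry_out(
  deltas=[0.4,0,0,0,0,0,-0.2,0.4,0,0,0,0,0,-0.2,0.3,0,0,0,0,0,-0.2,0.2,0,0,0,0,0,-0.2,0.1,0,0,0,0,0,-0.2,0.1,0,0,0,0,0,-0.2,0.03,0,0,0,0,0,-0.2,0,0,0,0,0,0,-0.2],
)

```text
clock: 12.52
position: [0.6583, -0.0048, 0.024]
ee_rot: [0.474, 0.525, 0.474, -0.525]
contact_force: [-0.7, -0.1, -0.7]
width: 0.0493
```

```bash
python3 - <<'E'
from h import *
plan(.6568,-.005,.019,-5.5)
w=grab('wrist','w4.png');
E
```

```text
clock 12.53 pos [658.3  -4.8  24. ] phi -5.9 w 49.3 q [-0.11  0.56  1.59  0.    0.99 -0.01] F [-0.7 -0.1 -0.7]
 shift(tool mm) [ 5.  -1.4  0.3] units(/60) [ 0.08 -0.02  0.  ]  turn deg [-0.4 -0.  -0. ] units(/4) [-0.09 -0.   -0.01]
```

View pics/w4.png

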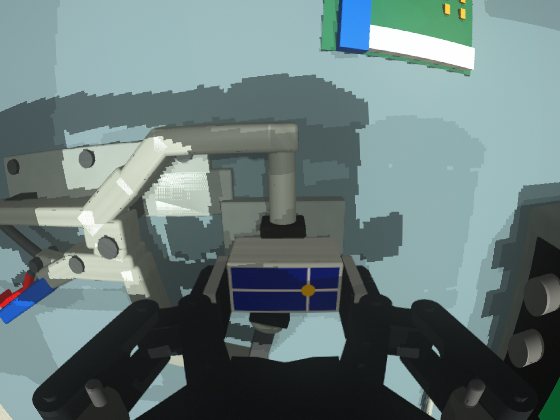

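The block sits between the pads with free space on both sides. I'll lower it until it touches the seat.

Call:
carry_out(
  deltas=[0.05,-0.02,0,0,0,0,-0.2,0.03,0,0,0,0,0,-0.2,0,0,0,0,0,0,-0.2],
)

```text
clock: 12.95
position: [0.6568, -0.0047, 0.0188]
ee_rot: [0.474, 0.525, 0.474, -0.525]
contact_force: [0.7, 0.2, -0.8]
width: 0.049
```

Call:
carry_out(
  deltas=[0.02,0,0,0,0,0,-0.2,0,0,0,0,0,0,0.3,0,0,0,0,0,0,0.5,0,0,0,0,0,0,0.5,-0.2,0,0,0,0,0,0.5,-0.6,0,0,0,0,0,0.5,-0.8,0,0,0,0,0,0.5,-0.4,0,0,0,0,0,1],
)

```text
clock: 13.95
position: [0.6584, -0.0049, 0.1417]
ee_rot: [0.475, 0.526, 0.472, -0.524]
contact_force: [0.2, 0.3, -0.0]
width: 0.08
```

```bash
python3 - <<'E'
from h import *
w=grab('wrist','w5.png');Wc=wcloud(w)
m=(Wc[...,2]>.038)&(Wc[...,2]<.044)&(abs(Wc[...,0]-.657)<.04)&(abs(Wc[...,1]+.004)<.03)
m&=~((Wc[...,1]>.012))
for a,c,mm in blobs(m,30):
    p=(Wc[mm][:,:2]*1000).astype(np.float32);r=cv2.minAreaRect(p);print(a,c.round(),r,np.median(Wc[mm][:,2]))
# squeeze target: pliers (-165,-15.5)
o=np.array([.6587,.0142]);a=np.radians(-5.5);ex=np.array([np.cos(a),np.sin(a)]);ey=np.array([-np.sin(a),np.cos(a)])
p=o-.165*ex-.0155*ey;print(p);plan(p[0],p[1],.11,84.5)
plan(p[0],p[1],.11,-95.5)
E
```

```text
2007 [282. 205.] ((656.2531127929688, -4.024835586547852), (26.295839309692383, 49.91761779785156), 84.410400390625) 0.04013522761865257
[0.49297402 0.01458591]
clock 14.00 pos [659.8  -5.  144.4] phi -5.9 w 85.0 q [-0.11  0.45  1.45  0.    1.23 -0.01] F [1.9 0.4 2.2]
 shift(tool mm) [  32.8 -168.3   -2.4] units(/60) [ 0.55 -2.8  -0.04]  turn deg [89.6 -0.4 -0.5] units(/4) [22.41 -0.11 -0.11]
clock 14.00 pos [659.8  -5.  144.4] phi -5.9 w 85.0 q [-0.11  0.45  1.45  0.    1.23 -0.01] F [1.9 0.4 2.2]
 shift(tool mm) [  32.8 -168.3   -2.4] units(/60) [ 0.55 -2.8  -0.04]  turn deg [89.6 -0.4 -0.5] units(/4) [22.41 -0.11 -0.11]
```

View pics/w5.png

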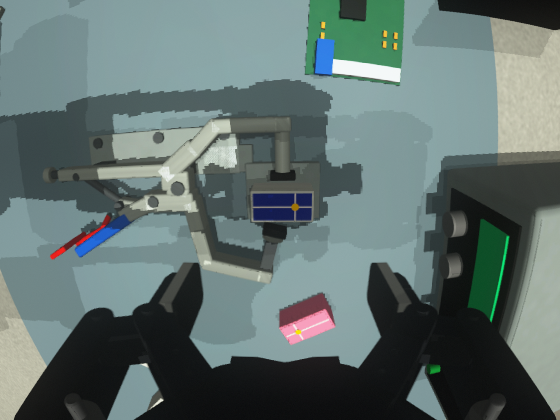

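Call:
carry_out(
  deltas=[0,-0.4,0,-1,0,0,1,0,-0.8,0,0,0,0,1,0,-0.8,0,0,0,0,1,0,-0.8,0,0,0,0,1,0,0,0,-1,0,0,1,0,0,0,-1,0,0,1,0,0,0,-1,0,0,1,0,0,0,-1,0,0,1,0,0,0,-1,0,0,1,0,0,0,-1,0,0,1],
)

```text
clock: 15.25
position: [0.4888, 0.0025, 0.1377]
ee_rot: [0.587, 0.394, 0.587, -0.394]
contact_force: [0.5, -0.1, -0.4]
width: 0.0858
```

Call:
carry_out(
  deltas=[0,0,0,-1,0,0,1,0,0,0,-1,0,0,1,0,0,0,-1,0,0,1,0,0,0,-1,0,0,1,0,0,0,-1,0,0,1,0,0,0,-1,0,0,1,0,0,0,-1,0,0,1,0,0,0,-1,0,0,1,0,0,0,-1,0,0,1,0,0,0,-1,0,0,1],
)

```text
clock: 16.5
position: [0.4888, 0.0025, 0.1376]
ee_rot: [0.686, 0.17, 0.687, -0.169]
contact_force: [0.8, -0.1, -1.1]
width: 0.0857
```

Call:
carry_out(
  deltas=[0,0,0,-1,0,0,1,0,0,0,-1,0,0,1,0,0,0,-1,0,0,1,0,0,0,-1,0,0,1,0,0,0,-1,0,0,1,0,0,0,0,0,0,1],
)

```text
clock: 17.25
position: [0.4888, 0.0025, 0.1376]
ee_rot: [0.705, 0.049, 0.705, -0.049]
contact_force: [-0.3, -0.5, 0.1]
width: 0.086
```

```bash
python3 - <<'E'
from h import *
plan(.493,.0146,.085,84.5)
w=grab('wrist','w6.png');Wc=wcloud(w)
o=np.array([.6587,.0142]);a=np.radians(-5.5);ex=np.array([np.cos(a),np.sin(a)]);ey=np.array([-np.sin(a),np.cos(a)])
d=Wc[...,:2]-o;X=d@ex*1000;Y=d@ey*1000;Z=Wc[...,2]*1000
m=(abs(X+165)<12)&(Z>33)&(Z<41)&(abs(Y)<70)
for aa,c,mm in blobs(m,30):
    print(aa,c.round(),'Y',np.percentile(Y[mm],[2,50,98]).round(1),np.median(Z[mm]).round(1))
E
```

```text
clock 17.25 pos [488.8   2.5 137.6] phi 82.1 w 86.0 q [-0.14  0.22  1.83  0.    1.09 -1.57] F [-0.3 -0.5  0.1]
 shift(tool mm) [52.6 12.6  2.5] units(/60) [0.88 0.21 0.04]  turn deg [-2.4 -0.  -0. ] units(/4) [-0.6 -0.  -0. ]
375 [336. 210.] Y [ 6.6 11.4 16.3] 36.6
477 [265. 214.] Y [-54.9 -44.5 -34.3] 37.6
```

View pics/w6.png

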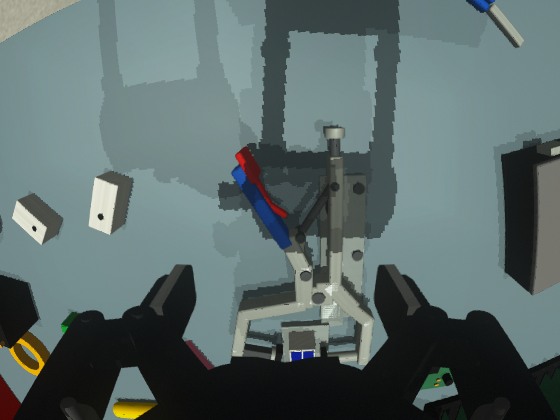

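Call:
carry_out(
  deltas=[0,0.17,0.06,-0.6,0,0,1,0.5,0,0,0,0,0,1,0.4,0,0,0,0,0,1,0.3,0,0,0,0,0,1,0.3,0,0,0,0,0,1,0,0,0,0,0,0,1],
)

```text
clock: 18.05
position: [0.4932, 0.0127, 0.0466]
ee_rot: [0.705, 0.034, 0.707, -0.033]
contact_force: [-0.2, 0.8, 0.1]
width: 0.0855
```

```bash
python3 - <<'E'
from h import *
plan(.4927,.0121,.012,84.5)
w=grab('wrist','w7.png')
E
```

```text
clock 18.05 pos [493.2  12.7  46.6] phi 84.6 w 85.5 q [-0.12  0.34  1.94  0.    0.87 -1.59] F [-0.2  0.8  0.1]
 shift(tool mm) [34.6 -0.6 -0.3] units(/60) [ 0.58 -0.01 -0.01]  turn deg [ 0.1 -0.2 -0. ] units(/4) [ 0.02 -0.04 -0.01]
```

View pics/w7.png

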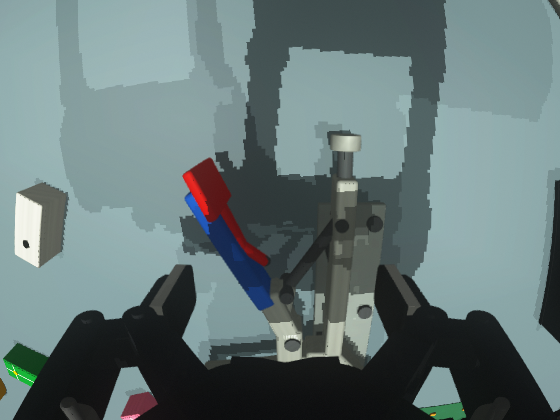

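Call:
carry_out(
  deltas=[0.2,0,0,0,0,0,1,0.2,0,0,0,0,0,1,0.17,0,0,0,0,0,1,0,0,0,0,0,0,1],
)

```text
clock: 18.6
position: [0.4931, 0.0121, 0.0125]
ee_rot: [0.705, 0.034, 0.707, -0.034]
contact_force: [0.4, -0.1, -0.9]
width: 0.085
```

```bash
python3 - <<'E'
from h import *
plan(.4927,.0121,.012,84.5)
w=grab('wrist','w8.png')
s=grab('scene','s8.png');cv2.imwrite('pics/s8c.png',cv2.resize(s['color'][120:270,190:350,::-1],None,fx=4,fy=4,interpolation=cv2.INTER_CUBIC))
E
```

```text
clock 18.60 pos [493.1  12.1  12.5] phi 84.5 w 85.0 q [-0.12  0.39  1.98  0.    0.78 -1.59] F [ 0.4 -0.1 -0.9]
 shift(tool mm) [ 0.5 -0.  -0.4] units(/60) [ 0.01 -0.   -0.01]  turn deg [ 0.  -0.1 -0. ] units(/4) [ 0.01 -0.03 -0.  ]
```

View pics/w8.png

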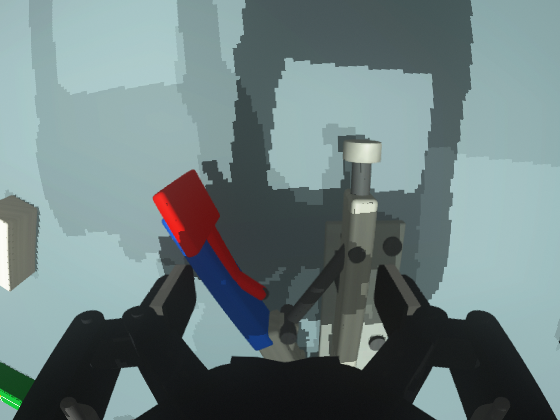

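View pics/s8c.png

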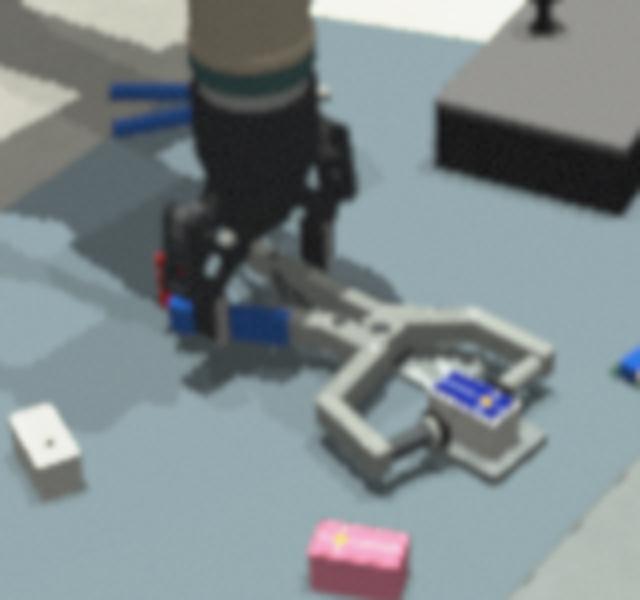

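Call:
carry_out(
  deltas=[0,0,0,0,0,0,0.7,0,0,0,0,0,0,0.7,0,0.04,0,0,0,0,0.58,0,0.04,0,0,0,0,0.46,0,0.04,0,0,0,0,0.34,0,0.04,0,0,0,0,0.22,0,0,0,0,0,0,0.22],
  newtons=50,
)

```text
clock: 19.58
position: [0.4964, 0.0229, 0.0152]
ee_rot: [0.708, 0.035, 0.705, -0.033]
contact_force: [-0.2, 5.5, 10.4]
width: 0.0521
```

Call:
carry_out(
  deltas=[-0.07,0,0,0,0,0,0.22,0,0.03,0,0,0,0,0.14,0,0.03,0,0,0,0,0.06,0,0,0,0,0,0,0.06],
)

```text
clock: 20.08
position: [0.4959, 0.0265, 0.0182]
ee_rot: [0.707, 0.035, 0.706, -0.033]
contact_force: [0.5, 6.7, 3.8]
width: 0.0453
```

```bash
python3 - <<'E'
from h import *
plan(.4927,.0281,.016,84.5)
w=grab('wrist','w9.png')
E
```

```text
clock 20.07 pos [495.9  26.5  18.2] phi 84.5 w 45.3 q [-0.09  0.38  1.97  0.    0.79 -1.56] F [0.5 6.7 3.8]
 shift(tool mm) [ 2.2  1.3 -3.3] units(/60) [ 0.04  0.02 -0.06]  turn deg [-0.   0.1 -0.1] units(/4) [-0.01  0.02 -0.03]
```

View pics/w9.png

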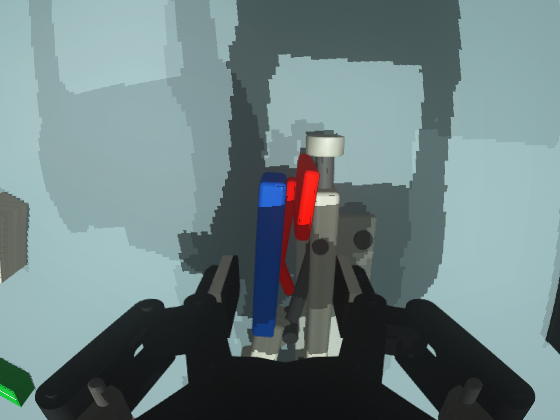

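The handle is nearly closed, so I continue over centre.

Call:
carry_out(
  deltas=[0,0.02,0,0,0,0,0,0,0.02,0,0,0,0,-0.06,0,0,0,0,0,0,-0.12,0,0,0,0,0,0,-0.15,0,0,0,0,0,0,-0.15,0,0,0,0,0,0,-0.15],
  newtons=70,
)

```text
clock: 20.88
position: [0.4964, 0.0305, 0.0188]
ee_rot: [0.707, 0.037, 0.705, -0.033]
contact_force: [0.7, 11.9, 7.9]
width: 0.037
```

Call:
carry_out(
  deltas=[0,0,0,0,0,0,0.1,0,0,0,0,0,0,0.3,0,-0.1,0,0,0,0,0.5,0,0,0,0,0,0,0.7,0,0,0,0,0,0,0.7],
)

```text
clock: 21.5
position: [0.4948, 0.0213, 0.0176]
ee_rot: [0.706, 0.034, 0.706, -0.034]
contact_force: [-0.6, 0.3, 0.4]
width: 0.0722
```

```bash
python3 - <<'E'
from h import *
plan(.4927,.0281,.016,84.5)
w=grab('wrist','w10.png')
E
```

```text
clock 21.50 pos [494.8  21.3  17.6] phi 84.5 w 72.2 q [-0.1   0.38  1.97  0.    0.79 -1.57] F [-0.6  0.3  0.4]
 shift(tool mm) [ 1.6  6.6 -2.8] units(/60) [ 0.03  0.11 -0.05]  turn deg [-0. -0. -0.] units(/4) [-0. -0. -0.]
```

View pics/w10.png

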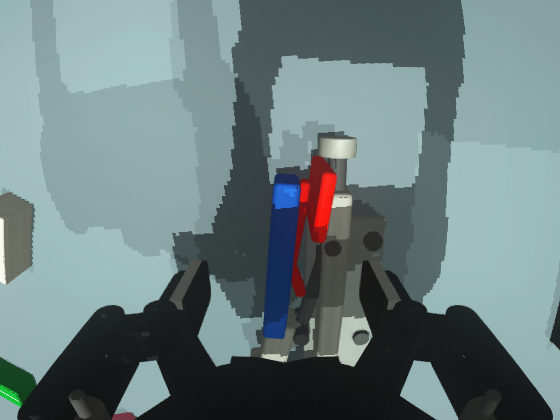

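Locked: the blue handle stays parallel to the fixed one with the gripper open. Next is the punch.

Call:
carry_out(
  deltas=[-0.3,0,0,0,0,0,1,-0.8,0,0,0,0,0,1,-0.8,-0.3,0,0,0,0,1,-0.8,-0.7,0,0,0,0,1,-0.8,-0.7,0,0,0,0,1,-0.5,-0.8,0,0,0,0,1,0,-0.9,0,0,0,0,1,0,-0.9,0,0,0,0,1,0,-0.9,0,0,0,0,1,0,-0.5,0,0,0,0,1],
)

```text
clock: 22.8
position: [0.4618, -0.3198, 0.2554]
ee_rot: [0.706, 0.034, 0.706, -0.035]
contact_force: [-0.7, -0.5, 0.0]
width: 0.0852
```

```bash
python3 - <<'E'
from h import *
plan(.57,-.38,.25,84.5)
w=grab('wrist','w11.png');Wc=wcloud(w)
reg=(abs(Wc[...,0]-.57)<.07)&(abs(Wc[...,1]+.38)<.07)
for lo,hi in((.064,.0735),(.127,.14),(.09,.125)):
    m=reg&(Wc[...,2]>lo)&(Wc[...,2]<hi)
    for a,c,mm in blobs(m,25):
        p=(Wc[mm][:,:2]*1000).astype(np.float32);r=cv2.minAreaRect(p);print(lo,a,c.round(),np.round(r[0],1),np.round(r[1],1),round(r[2],1),np.median(Wc[mm][:,2]).round(4))
E
```

```text
clock 22.80 pos [ 461.8 -319.8  255.4] phi 84.4 w 85.2 q [-0.73  0.24  1.49 -0.    1.41 -2.2 ] F [-0.7 -0.5  0. ]
 shift(tool mm) [  5.4 -49.4 113.6] units(/60) [ 0.09 -0.82  1.89]  turn deg [-0.1 -0.   0. ] units(/4) [-0.02 -0.    0.01]
0.064 1725 [243. 279.] [ 574.9 -382.8] [60.7 61.1] 77.5 0.0699
0.127 252 [235. 314.] [ 575.  -383.1] [17.5 18.2] 47.4 0.1334
0.09 251 [239. 297.] [ 570.3 -381. ] [17.   9.2] 71.0 0.1073
```

View pics/w11.png

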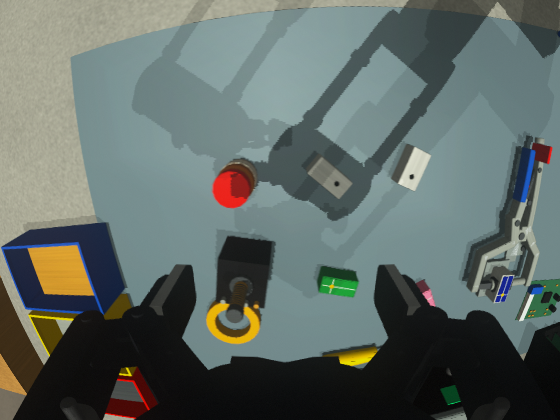

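Call:
carry_out(
  deltas=[0,-0.22,0.5,0,0,0,1,0,-0.22,0.5,0,0,0,1,0,-0.22,0.5,0,0,0,1,0,-0.2,0.47,0,0,0,1,0,0,0,0.85,0,0,1,0,0,0,0.85,0,0,1,0,0,0,0,0,0,1],
)

```text
clock: 23.72
position: [0.5752, -0.3793, 0.2553]
ee_rot: [0.703, 0.075, 0.703, -0.075]
contact_force: [-0.3, -0.1, -0.0]
width: 0.0854
```

```bash
python3 - <<'E'
from h import *
plan(.575,-.383,.079,77.5)
E
```

```text
clock 23.73 pos [ 575.2 -379.3  255.3] phi 77.8 w 85.4 q [-0.68  0.44  1.19  0.    1.51 -2.04] F [-0.3 -0.1 -0. ]
 shift(tool mm) [176.3  -3.8   0.7] units(/60) [ 2.94 -0.06  0.01]  turn deg [ 0.3 -0.  -0. ] units(/4) [ 0.07 -0.01 -0.01]
```

Call:
carry_out(
  deltas=[0.5,-0.06,0,0,0,0,1,0.7,0,0,0,0,0,1,0.7,0,0,0,0,0,1,0.6,0,0,0,0,0,1,0.3,0,0,0,0,0,1,0.1,0,0,0,0,0,1,0.02,0,0,0,0,0,1,0,0,0,0,0,0,1],
)

```text
clock: 24.72
position: [0.5752, -0.3839, 0.0821]
ee_rot: [0.704, 0.075, 0.702, -0.076]
contact_force: [-0.2, -0.4, -0.3]
width: 0.0858
```

```bash
python3 - <<'E'
from h import *
plan(.575,-.383,.079,77.5)
w=grab('wrist','w12.png')
E
```

```text
clock 24.73 pos [ 575.2 -383.9   82.1] phi 77.7 w 85.8 q [-0.69  0.55  1.45  0.    1.15 -2.05] F [-0.2 -0.4 -0.3]
 shift(tool mm) [ 3.1  0.9 -0.4] units(/60) [ 0.05  0.01 -0.01]  turn deg [0.2 0.1 0.1] units(/4) [0.06 0.04 0.02]
```

View pics/w12.png

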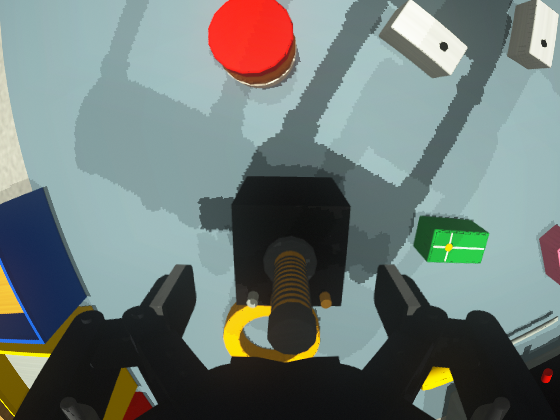

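Call:
carry_out(
  deltas=[0.03,0,0,0,0,0,0,0,0,0,0,0,0,-0.6,0,0,0,0,0,0,-1,0,0,0,0,0,0,-1,0,0,0,0,0,0,-1,0,0,0,0,0,0,-1,0,0,0,0,0,0,-1],
  newtons=70,
)

```text
clock: 25.65
position: [0.5745, -0.3833, 0.0789]
ee_rot: [0.703, 0.076, 0.703, -0.076]
contact_force: [-0.6, 0.9, 2.2]
width: 0.0145
```

Call:
carry_out(
  deltas=[-0.1,0,0,0,0,0,-1,-0.4,0,0,0,0,0,-1,-0.5,0,0,0,0,0,-1,-0.5,0,0,0,0,0,-1,0,0,0,0,0,0,-1],
)

```text
clock: 26.28
position: [0.5756, -0.3845, 0.1714]
ee_rot: [0.705, 0.074, 0.701, -0.077]
contact_force: [0.1, -0.1, -1.9]
width: 0.0145
```

```bash
python3 - <<'E'
from h import *
o=np.array([.6563,-.004])
plan(.665,.011,.20,77.5)
w=grab('wrist','w13.png')
s=grab('scene');cv2.imwrite('pics/s13.png',cv2.resize(s['color'][150:400,80:330,::-1],None,fx=2.4,fy=2.4,interpolation=cv2.INTER_CUBIC))
E
```

```text
clock 26.27 pos [ 575.6 -384.5  171.4] phi 77.7 w 14.5 q [-0.69  0.48  1.33 -0.    1.32 -2.05] F [ 0.1 -0.1 -1.9]
 shift(tool mm) [-29.7 405.3   3.4] units(/60) [-0.49  6.76  0.06]  turn deg [0.2 0.3 0.2] units(/4) [0.06 0.07 0.04]
```

View pics/w13.png

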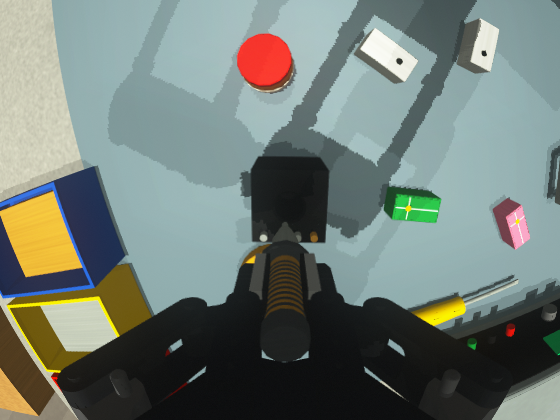

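View pics/s13.png

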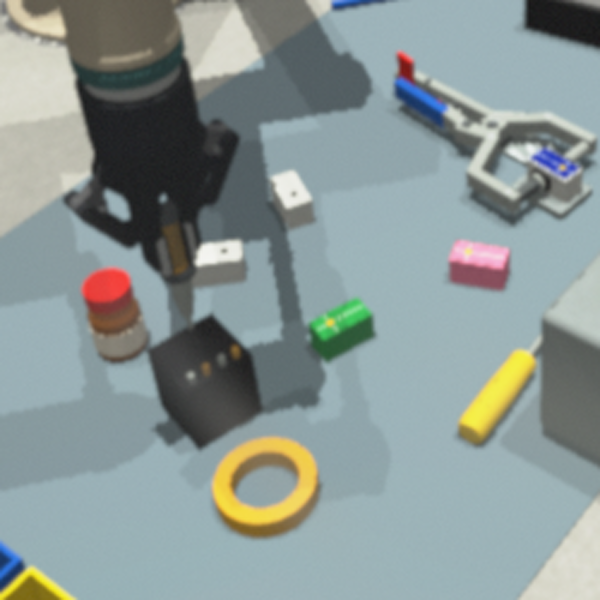

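Call:
carry_out(
  deltas=[-0.3,0.3,0,0,0,0,-1,-0.2,0.6,0,0,0,0,-1,0,0.8,0.05,0,0,0,-1,0,0.8,0.05,0,0,0,-1,0,0.8,0,0,0,0,-1,0,0.8,0,0,0,0,-1,0,0.8,0,0,0,0,-1,0,0.8,0,0,0,0,-1,0,0.6,0,0,0,0,-1,0,0.3,0,0,0,0,-1],
)

```text
clock: 27.62
position: [0.664, 0.0054, 0.1986]
ee_rot: [0.703, 0.075, 0.704, -0.074]
contact_force: [-0.5, -0.3, -1.7]
width: 0.0145
```

```bash
python3 - <<'E'
from h import *
plan(.666,.001,.20,77.5)
w=grab('wrist','w14.png');Wc=wcloud(w)
m=(Wc[...,2]>.036)&(Wc[...,2]<.044)&(abs(Wc[...,0]-.657)<.035)&(Wc[...,1]<.0165)&(Wc[...,1]>-.03)
for a,c,mm in blobs(m,60):
    p=(Wc[mm][:,:2]*1000).astype(np.float32);r=cv2.minAreaRect(p);print(a,c.round(),r,np.median(Wc[mm][:,2]))
y=colmask(w,'yellow')&(abs(Wc[...,0]-.66)<.03)&(abs(Wc[...,1])<.03)
for a,c,mm in blobs(y,4): print('y',a,c,onz(w,c[0],c[1],.04,True),Wc[mm].mean(0))
E
```

```text
clock 27.62 pos [664.    5.4 198.6] phi 77.9 w 14.5 q [-0.1   0.43  1.35  0.    1.36 -1.46] F [-0.5 -0.3 -1.7]
 shift(tool mm) [-1.4 -3.9  2.9] units(/60) [-0.02 -0.07  0.05]  turn deg [ 0.4 -0.1 -0. ] units(/4) [ 0.09 -0.02 -0.01]
1382 [281. 187.] ((659.9633178710938, 0.8934478759765625), (26.96983528137207, 50.58635711669922), 81.8531723022461) 0.04008502870455574
y 29 [282.4137931  198.27586207] [6.70492775e-01 5.13480984e-04 4.00000000e-02] [6.70406994e-01 5.34185907e-04 4.03205250e-02]
```

View pics/w14.png

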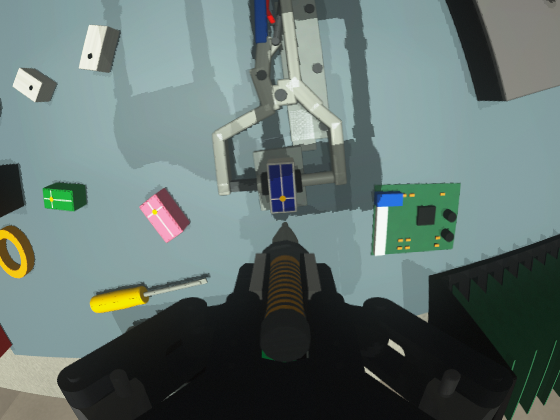

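```bash
python3 - <<'E'
from h import *
w=grab('wrist')
cv2.imwrite('pics/w14c.png',cv2.resize(w['color'][150:270,220:350,::-1],None,fx=5,fy=5,interpolation=cv2.INTER_NEAREST))
s=readout.get_state();p=np.array(s['position']);M=rot(s['ee_rot'])
for v in (222,224,226): print(onz(w,285,v,p[2]-.0709,True)[:2])
print('tip expected',p+M[:,0]*.0709, proj(w,p+M[:,0]*.0709,True))
E
```

```text
[0.66432746 0.00597407]
[0.66578114 0.00566169]
[0.6672414 0.0053479]
tip expected [0.66423114 0.00457682 0.12769983] (np.float64(283.01314565391067), np.float64(222.27047906946027))
```

View pics/w14c.png

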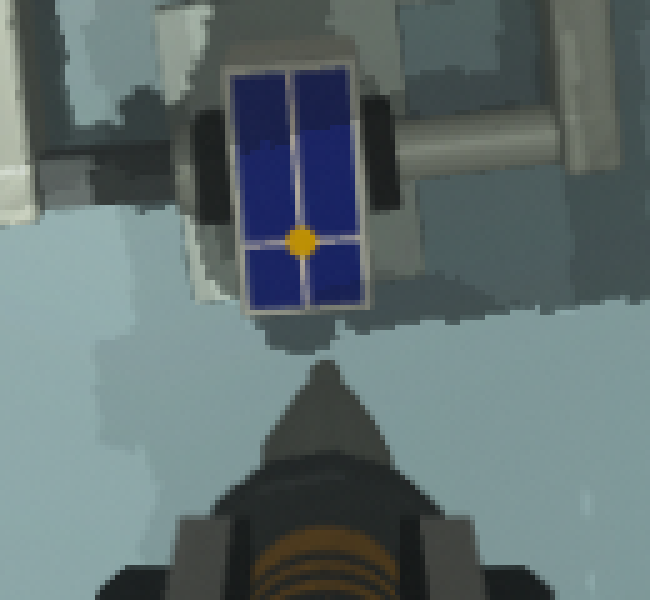

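Call:
carry_out(
  deltas=[0,-0.07,0.11,0,0,0,-1,0.4,0,0,0,0,0,-1,0.4,0,0,0,0,0,-1,0.3,0,0,0,0,0,-1,0,0,0,0,0,0,-1,0,0,0,0,0,0,-1],
)

```text
clock: 28.48
position: [0.6707, -0.0046, 0.1336]
ee_rot: [0.704, 0.076, 0.702, -0.076]
contact_force: [0.1, 0.2, -1.8]
width: 0.0145
```

```bash
python3 - <<'E'
from h import *
plan(.670,.000,.111,77.5)
w=grab('wrist');Wc=wcloud(w)
y=colmask(w,'yellow')&(abs(Wc[...,0]-.67)<.03)&(abs(Wc[...,1])<.03)&(Wc[...,2]<.05)
for a,c,mm in blobs(y,4): print('y',a,c,onz(w,c[0],c[1],.04,True),Wc[mm].mean(0))
s=readout.get_state();p=np.array(s['position']);M=rot(s['ee_rot']);print('tip exp',proj(w,p-np.array([0,0,.0709]),True),p)
cv2.imwrite('pics/w15c.png',cv2.resize(w['color'][150:270,220:350,::-1],None,fx=5,fy=5,interpolation=cv2.INTER_NEAREST))
s=grab('scene');cv2.imwrite('pics/s15.png',cv2.resize(s['color'][130:260,220:360,::-1],None,fx=4.5,fy=4.5,interpolation=cv2.INTER_CUBIC))
E
```

```text
clock 28.48 pos [670.7  -4.6 133.6] phi 77.6 w 14.5 q [-0.11  0.48  1.43 -0.    1.23 -1.47] F [ 0.1  0.2 -1.8]
 shift(tool mm) [22.6  4.3 -1.7] units(/60) [ 0.38  0.07 -0.03]  turn deg [0.1 0.1 0. ] units(/4) [0.04 0.02 0.  ]
y 43 [292.3255814  209.88372093] [6.70276651e-01 1.09200367e-04 4.00000000e-02] [6.70092521e-01 1.36890550e-04 4.05853150e-02]
tip exp (np.float64(287.078080860962), np.float64(222.09047727948612)) [ 0.67087417 -0.00426014  0.13392118]
```

View pics/w15c.png

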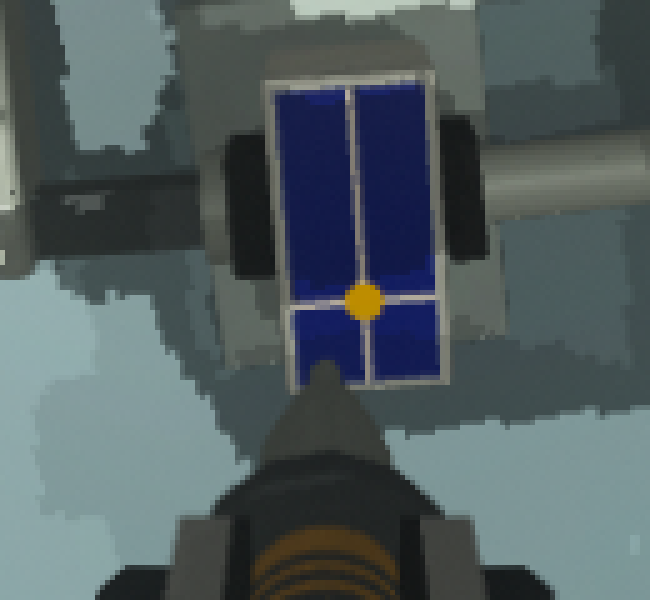

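View pics/s15.png

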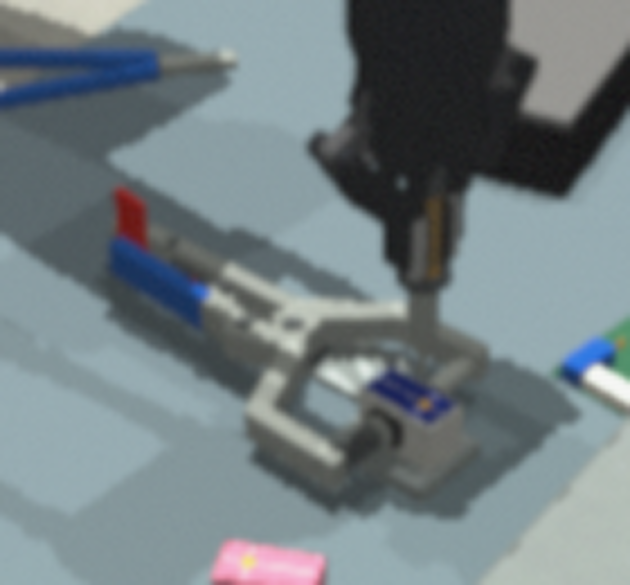

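```bash
cat > tip.py <<'E'
from h import *
D=[];L=70.9e-3
for i in range(3):
    w=grab('wrist');Wc=wcloud(w);s=readout.get_state();p=np.array(s['position'])
    y=colmask(w,'yellow')&(abs(Wc[...,0]-.67)<.03)&(abs(Wc[...,1])<.03)&(Wc[...,2]<.05)
    c=max(blobs(y,4),key=lambda q:q[0])[1]
    d=onz(w,c[0],c[1],.04,True);t=onz(w,285,222.2,p[2]-L,True)
    M=rot(s['ee_rot']);D.append(M.T@(d-t)*1000);print('dot',(d*1000).round(1),'tip',(t*1000).round(1),'tcp',(p*1000).round(1))
m=np.mean(D,0);print('tool shift mm',m.round(2),'units',(m/60).round(3))
E
python3 tip.py
```

```text
dot [6.702e+02 1.000e-01 4.000e+01] tip [671.   -5.1  63.1] tcp [670.8  -3.7 134. ]
dot [6.703e+02 1.000e-01 4.000e+01] tip [670.9  -4.8  63. ] tcp [670.6  -3.5 133.9]
dot [6.703e+02 1.000e-01 4.000e+01] tip [670.8  -4.6  62.8] tcp [670.5  -3.3 133.7]
tool shift mm [22.96  4.71 -1.72] units [ 0.383  0.079 -0.029]
```

Call:
carry_out(
  deltas=[0,0,0,0,0,0,-1,0,0,0,0,0,0,-1,0,0,0,0,0,0,-1],
)

```text
clock: 29.1
position: [0.67, -0.0031, 0.1328]
ee_rot: [0.703, 0.076, 0.703, -0.076]
contact_force: [0.2, 0.3, -2.1]
width: 0.0147
```

```bash
python3 tip.py
```

```text
dot [6.702e+02 1.000e-01 4.000e+01] tip [670.   -4.2  61.9] tcp [670.   -3.1 132.8]
dot [6.703e+02 2.000e-01 4.000e+01] tip [670.   -4.2  61.8] tcp [670.   -3.1 132.7]
dot [6.703e+02 2.000e-01 4.000e+01] tip [669.9  -4.2  61.9] tcp [670.   -3.1 132.8]
tool shift mm [21.85  4.29 -0.64] units [ 0.364  0.071 -0.011]
```

Call:
carry_out(
  deltas=[0.15,0.07,-0.01,0,0,0,-1,0.1,0,0,0,0,0,-1,0,0,0,0,0,0,-1,0,0,0,0,0,0,-1,0,0,0,0,0,0,-1],
)

```text
clock: 29.88
position: [0.6706, 0.001, 0.1181]
ee_rot: [0.703, 0.076, 0.703, -0.076]
contact_force: [0.6, -0.1, -1.8]
width: 0.0145
```

```bash
python3 tip.py; python3 - <<'E'
from h import *
w=grab('wrist');cv2.imwrite('pics/w16c.png',cv2.resize(w['color'][150:270,220:350,::-1],None,fx=5,fy=5,interpolation=cv2.INTER_NEAREST))
E
```

```text
dot [6.701e+02 2.000e-01 4.000e+01] tip [ 6.705e+02 -1.000e-01  4.720e+01] tcp [670.5   1.  118.1]
dot [6.701e+02 2.000e-01 4.000e+01] tip [ 6.705e+02 -1.000e-01  4.710e+01] tcp [670.5   1.  118. ]
dot [6.701e+02 2.000e-01 4.000e+01] tip [ 6.705e+02 -1.000e-01  4.710e+01] tcp [670.4   1.  118. ]
tool shift mm [ 7.15  0.24 -0.49] units [ 0.119  0.004 -0.008]
```

View pics/w16c.png

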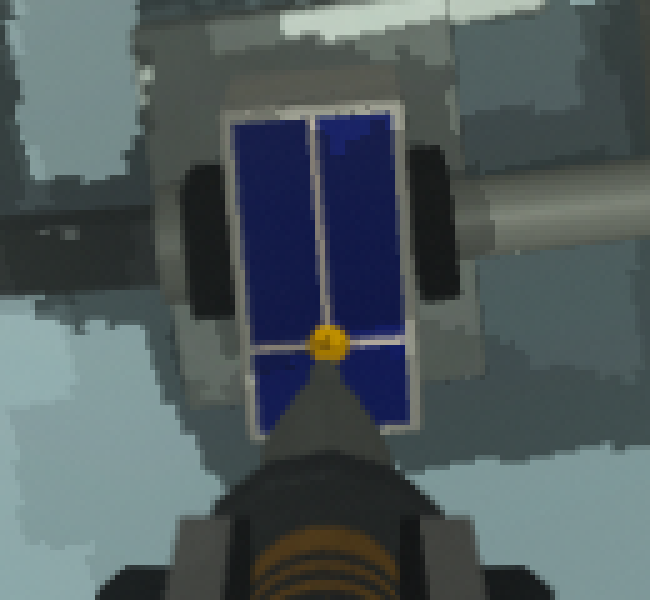

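The tip is lined up with the yellow dot to within half a millimetre, so I press down.

Call:
carry_out(
  deltas=[0.07,0,-0.01,0,0,0,-1,0.05,0,0,0,0,0,-1,0.03,0,0,0,0,0,-1,0.03,0,0,0,0,0,-1,0,0,0,0,0,0,-1,0,0,0,0,0,0,-1],
)

```text
clock: 30.82
position: [0.6697, 0.0012, 0.1072]
ee_rot: [0.703, 0.076, 0.703, -0.076]
contact_force: [-1.1, -0.4, 1.4]
width: 0.0144
```

```bash
python3 - <<'E'
from h import *
plan(.670,.000,.1,77.5)
w=grab('wrist');cv2.imwrite('pics/w17c.png',cv2.resize(w['color'][150:270,220:350,::-1],None,fx=5,fy=5,interpolation=cv2.INTER_NEAREST))
E
```

```text
clock 30.82 pos [669.7   1.2 107.2] phi 77.7 w 14.4 q [-0.1   0.5   1.47  0.    1.17 -1.46] F [-1.1 -0.4  1.4]
 shift(tool mm) [ 7.2 -1.1  0.6] units(/60) [ 0.12 -0.02  0.01]  turn deg [ 0.2  0.  -0. ] units(/4) [ 0.06  0.   -0.  ]
```

View pics/w17c.png

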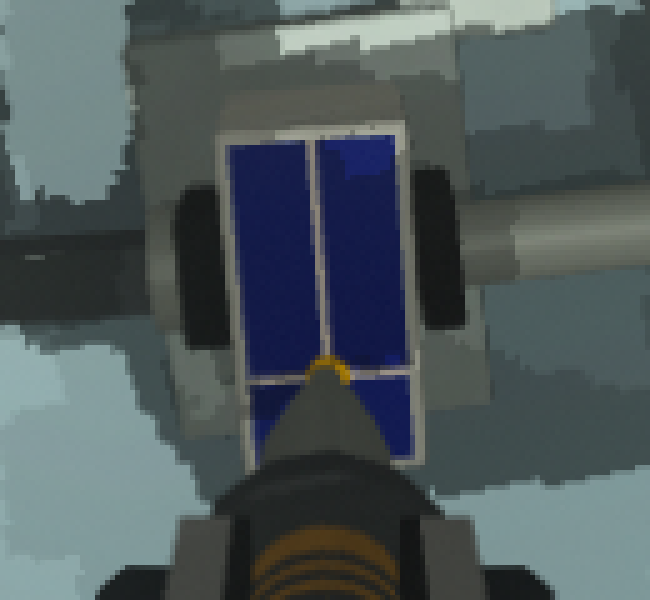

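Call:
carry_out(
  deltas=[0.03,0,0,0,0,0,-1,0.03,0,0,0,0,0,-1,0.03,0,0,0,0,0,-1,0,0,0,0,0,0,-1,0,0,0,0,0,0,-1],
)

```text
clock: 31.5
position: [0.6698, 0.0012, 0.102]
ee_rot: [0.703, 0.076, 0.703, -0.076]
contact_force: [-0.8, -0.2, 4.2]
width: 0.0145
```

Call:
carry_out(
  deltas=[0.02,0,0,0,0,0,-1,0.02,0,0,0,0,0,-1,0,0,0,0,0,0,-1,0,0,0,0,0,0,-1],
)

```text
clock: 32.0
position: [0.67, 0.0012, 0.1001]
ee_rot: [0.703, 0.076, 0.703, -0.076]
contact_force: [-2.5, 0.4, 6.7]
width: 0.0139
```

Call:
carry_out(
  deltas=[0.02,0,0,0,0,0,-1,0.02,0,0,0,0,0,-1,0,0,0,0,0,0,-1,0,0,0,0,0,0,-1],
)

```text
clock: 32.5
position: [0.6702, 0.0011, 0.0993]
ee_rot: [0.704, 0.076, 0.702, -0.076]
contact_force: [-3.6, -0.2, 10.8]
width: 0.0143
```

```bash
python3 - <<'E'
from h import *
plan(.670,.000,.1,77.5)
w=grab('wrist','w18.png');
s=grab('scene');cv2.imwrite('pics/s18.png',cv2.resize(s['color'][130:260,220:360,::-1],None,fx=4.5,fy=4.5,interpolation=cv2.INTER_CUBIC))
E
```

```text
clock 32.50 pos [670.2   1.1  99.3] phi 77.7 w 14.3 q [-0.1   0.5   1.48 -0.    1.16 -1.46] F [-3.6 -0.2 10.8]
 shift(tool mm) [-0.7 -1.2  0. ] units(/60) [-0.01 -0.02  0.  ]  turn deg [ 0.2  0.1 -0. ] units(/4) [ 0.06  0.03 -0.  ]
```

View pics/w18.png

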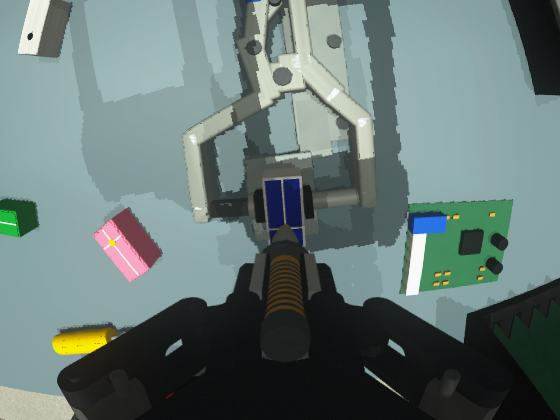

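View pics/s18.png

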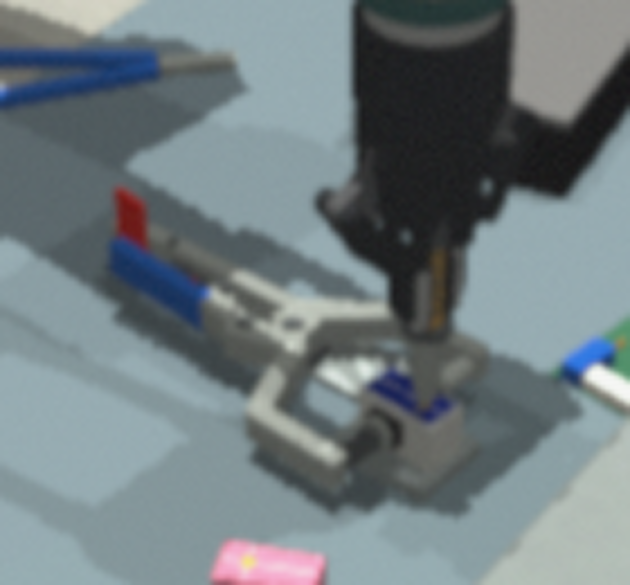

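Call:
carry_out(
  deltas=[0.03,0,0,0,0,0,-1,0,0,0,0,0,0,-1,0,0,0,0,0,0,-1],
)

```text
clock: 32.98
position: [0.6704, 0.0012, 0.0988]
ee_rot: [0.704, 0.076, 0.702, -0.076]
contact_force: [-4.1, 0.2, 19.7]
width: 0.0142
```

Call:
carry_out(
  deltas=[0.03,0,0,0,0,0,-1,0,0,0,0,0,0,-1,0,0,0,0,0,0,-1],
)

```text
clock: 33.35
position: [0.6707, 0.0011, 0.0984]
ee_rot: [0.705, 0.075, 0.701, -0.076]
contact_force: [-6.8, 0.6, 23.9]
width: 0.0141
```

Call:
carry_out(
  deltas=[0.03,0,0,0,0,0,-1,0,0,0,0,0,0,-1,0,0,0,0,0,0,-1],
)

```text
clock: 33.72
position: [0.6709, 0.0011, 0.0979]
ee_rot: [0.705, 0.075, 0.701, -0.076]
contact_force: [-7.1, -0.3, 26.9]
width: 0.0146
```

Call:
carry_out(
  deltas=[-0.1,0,0,0,0,0,-1,-0.1,0,0,0,0,0,-1,-0.2,0,0,0,0,0,-1,-0.5,0,0,0,0,0,-1,-0.6,0,0,0,0,0,-1,-0.4,0,0,0,0,0,-1,0,0,0,0,0,0,-1],
)

```text
clock: 34.6
position: [0.671, 0.0011, 0.207]
ee_rot: [0.704, 0.076, 0.702, -0.076]
contact_force: [0.8, -0.0, -1.7]
width: 0.0144
```

```bash
python3 - <<'E'
from h import *
plan(.575,-.3833,.21,77.5)
w=grab('wrist','w19.png');
cv2.imwrite('pics/w19c.png',cv2.resize(w['color'][150:270,200:370,::-1],None,fx=4.5,fy=4.5,interpolation=cv2.INTER_NEAREST))
E
```

```text
clock 34.60 pos [671.    1.1 207. ] phi 77.7 w 14.4 q [-0.1   0.43  1.33  0.    1.38 -1.46] F [ 0.8 -0.  -1.7]
 shift(tool mm) [  -3.2 -396.   -12. ] units(/60) [-0.05 -6.6  -0.2 ]  turn deg [ 0.2  0.2 -0. ] units(/4) [ 0.06  0.05 -0.01]
```

View pics/w19c.png

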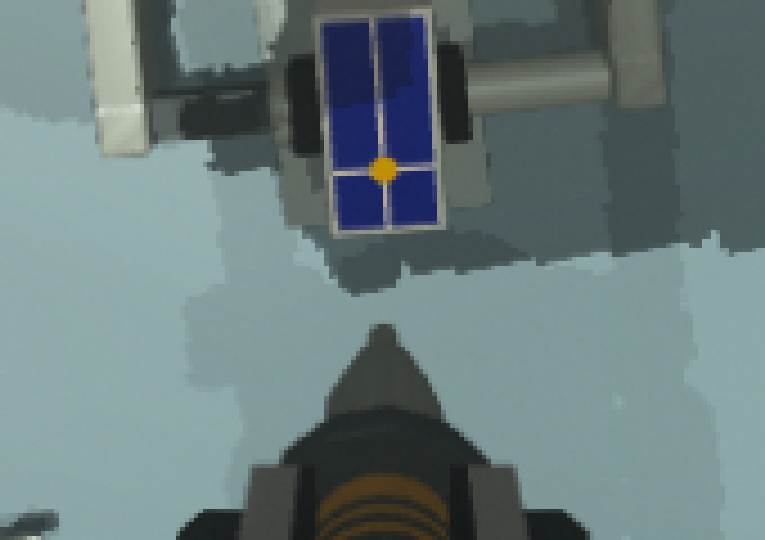

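The tip has come back to the same place in the hand (pixel ~(285,222)), so the grip did not slip. Next I return the punch.

Call:
carry_out(
  deltas=[0,-0.3,0,0,0,0,-1,0,-0.7,0,0,0,0,-1,0,-0.8,0,0,0,0,-1,0,-0.8,0,0,0,0,-1,0,-0.8,-0.1,0,0,0,-1,0,-0.8,-0.1,0,0,0,-1,0,-0.8,0,0,0,0,-1,0,-0.8,0,0,0,0,-1,0,-0.6,0,0,0,0,-1,0,-0.2,0,0,0,0,-1],
)

```text
clock: 35.9
position: [0.5716, -0.3859, 0.2032]
ee_rot: [0.702, 0.077, 0.704, -0.076]
contact_force: [0.1, -0.8, -2.6]
width: 0.0139
```

Call:
carry_out(
  deltas=[0,0,0,0,0,0,-1,0,0,0,0,0,0,-1,0,0,0,0,0,0,-1],
)

```text
clock: 36.28
position: [0.5743, -0.3817, 0.2054]
ee_rot: [0.703, 0.075, 0.703, -0.075]
contact_force: [-0.2, 0.9, -1.9]
width: 0.0142
```

```bash
python3 - <<'E'
from h import *
plan(.5745,-.3833,.160,77.5)
w=grab('wrist','w20.png');Wc=wcloud(w)
reg=(abs(Wc[...,0]-.57)<.07)&(abs(Wc[...,1]+.38)<.07)
m=reg&(Wc[...,2]>.064)&(Wc[...,2]<.0735)
for a,c,mm in blobs(m,25):
    p=(Wc[mm][:,:2]*1000).astype(np.float32);r=cv2.minAreaRect(p);print(a,c.round(),np.round(r[0],1),np.round(r[1],1),round(r[2],1),np.median(Wc[mm][:,2]).round(4))
s=readout.get_state();print(onz(w,285,222,s['position'][2]-.0709,True))
E
```

```text
clock 36.27 pos [ 574.3 -381.7  205.4] phi 77.8 w 14.2 q [-0.69  0.46  1.28  0.    1.4  -2.05] F [-0.2  0.9 -1.9]
 shift(tool mm) [45.4 -1.5  0.6] units(/60) [ 0.76 -0.03  0.01]  turn deg [ 0.3 -0.  -0. ] units(/4) [ 0.08 -0.   -0.01]
3765 [285. 195.] [ 575.4 -382.9] [60.5 61. ] 76.9 0.0698
[ 0.57401255 -0.38274606  0.13463463]
```

View pics/w20.png

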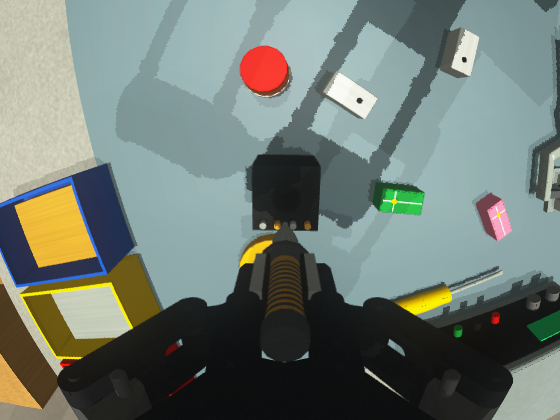

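Now lower, with a -0.02 correction in tool y.

Call:
carry_out(
  deltas=[0,-0.02,0.01,0,0,0,-1,0.4,0,0,0,0,0,-1,0.4,0,0,0,0,0,-1,0.3,0,0,0,0,0,-1,0.3,0,0,0,0,0,-1,0.3,0,0,0,0,0,-1,0.2,0,0,0,0,0,-1,0,0,0,0,0,0,-1,0,0,0,0,0,0,-1],
)

```text
clock: 37.45
position: [0.5746, -0.3848, 0.0919]
ee_rot: [0.703, 0.075, 0.703, -0.076]
contact_force: [-0.3, -0.3, -1.7]
width: 0.0142
```

```bash
python3 - <<'E'
from h import *
plan(.5747,-.3833,.080,77.5)
w=grab('wrist','w21.png')
E
```

```text
clock 37.45 pos [ 574.6 -384.8   91.9] phi 77.7 w 14.2 q [-0.69  0.54  1.43  0.    1.17 -2.05] F [-0.3 -0.3 -1.7]
 shift(tool mm) [11.9  1.5 -0.2] units(/60) [ 0.2   0.02 -0.  ]  turn deg [0.2 0.1 0. ] units(/4) [0.06 0.02 0.  ]
```

View pics/w21.png

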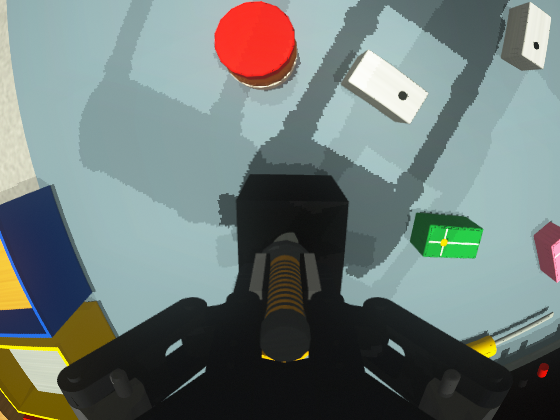

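Call:
carry_out(
  deltas=[0.1,0.02,0,0,0,0,-1,0.08,0,0,0,0,0,-1,0.02,0,0,0,0,0,-1,0,0,0,0,0,0,-1],
)

```text
clock: 38.0
position: [0.5744, -0.3833, 0.0792]
ee_rot: [0.703, 0.076, 0.703, -0.076]
contact_force: [0.2, -0.8, -1.8]
width: 0.0143
```

Call:
carry_out(
  deltas=[0,0,0,0,0,0,-0.5,0,0,0,0,0,0,0,0,0,0,0,0,0,1,0,0,0,0,0,0,1,0,0,0,0,0,0,1,-0.3,0,0,0,0,0,1,-0.7,0,0,0,0,0,1,-0.8,0,0,0,0,0,1,-0.8,0.5,0,0,0,0,1,0,0.5,-0.5,0,0,0,1],
)

```text
clock: 39.25
position: [0.5614, -0.3199, 0.2417]
ee_rot: [0.707, 0.074, 0.699, -0.078]
contact_force: [0.4, 0.1, -0.0]
width: 0.0855
```

```bash
python3 - <<'E'
from h import *
# pre-push location: pliers (-210, 30)
o=np.array([.6587,.0148]);a=np.radians(-5.5);ex=np.array([np.cos(a),np.sin(a)]);ey=np.array([-np.sin(a),np.cos(a)])
p=o-.210*ex+.04*ey;print(p)
plan(p[0],p[1],.23,84.5)
w=grab('wrist','w22.png');Wc=wcloud(w)
m=(abs(Wc[...,0]-.575)<.03)&(abs(Wc[...,1]+.383)<.03)&(Wc[...,2]>.12)&(Wc[...,2]<.145)
for aa,c,mm in blobs(m,25):
    q=(Wc[mm][:,:2]*1000).astype(np.float32);r=cv2.minAreaRect(q);print(aa,r,np.median(Wc[mm][:,2]))
E
```

```text
[0.45350063 0.07474346]
clock 39.25 pos [ 561.4 -319.9  241.7] phi 77.7 w 85.5 q [-0.63  0.37  1.34  0.    1.42 -1.98] F [ 0.4  0.1 -0. ]
 shift(tool mm) [   7.7  362.8 -189.5] units(/60) [ 0.13  6.05 -3.16]  turn deg [-6.8  0.7  0.3] units(/4) [-1.69  0.17  0.08]
385 ((574.2382202148438, -384.5075378417969), (16.611297607421875, 17.559099197387695), 8.642670631408691) 0.13335875899574384
```

View pics/w22.png

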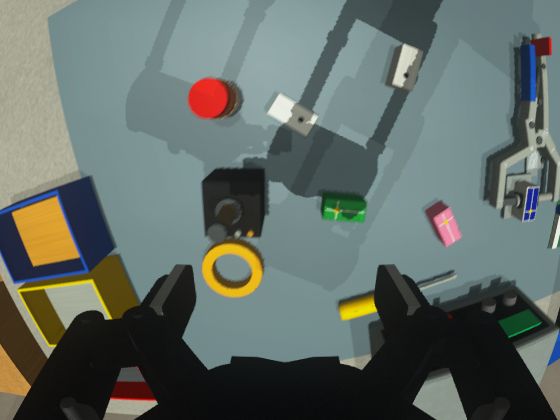

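Call:
carry_out(
  deltas=[0,0.7,-0.4,0,0,0,0,0,0.7,-0.4,0,0,0,-1,0,0.7,-0.4,0,0,0,-1,0,0.7,-0.4,0,0,0,-1,0,0.7,-0.4,0,0,0,-1,0,0.7,-0.4,0,0,0,-1,0,0.7,-0.4,0,0,0,-1,0,0.7,-0.36,0,0,0,-1,0,0.4,0,-0.7,0,0,-1,0,0,0,-1,0,0,-1],
)

```text
clock: 40.55
position: [0.4492, 0.0755, 0.2367]
ee_rot: [0.707, 0.032, 0.706, -0.032]
contact_force: [0.8, -0.1, 0.7]
width: -0.0001
```

Call:
carry_out(
  deltas=[0.4,0,0,0,0,0,-1,0.4,0,0,0,0,0,-1,0,0,0,0,0,0,-1,0,0,0,0,0,0,-1],
)

```text
clock: 41.05
position: [0.4498, 0.0737, 0.1886]
ee_rot: [0.707, 0.034, 0.706, -0.034]
contact_force: [0.8, -1.4, 0.2]
width: -0.0003
```

```bash
python3 - <<'E'
from h import *
plan(.4535,.0747,.047,84.5)
w=grab('wrist','w23.png');Wc=wcloud(w)
reg=(abs(Wc[...,0]-.45)<.06)&(abs(Wc[...,1]-.03)<.06)
m=reg&(Wc[...,2]>.05)&(Wc[...,2]<.07)&colmask(w,'red')
for aa,c,mm in blobs(m,15):
    q=(Wc[mm][:,:2]*1000).astype(np.float32);r=cv2.minAreaRect(q);print(aa,c,r,np.median(Wc[mm][:,2]))
m=reg&(Wc[...,2]>.03)&(Wc[...,2]<.045)&(Wc[...,0]>.44)&(Wc[...,0]<.46)
for aa,c,mm in blobs(m,15):
    print(aa,c,Wc[mm].min(0),Wc[mm].max(0))
E
```

```text
clock 41.05 pos [449.8  73.7 188.6] phi 84.5 w -0.3 q [ 0.01  0.13  1.81  0.    1.2  -1.47] F [ 0.8 -1.4  0.2]
 shift(tool mm) [141.6   1.3   3.3] units(/60) [2.36 0.02 0.05]  turn deg [ 0.   0.1 -0. ] units(/4) [ 0.01  0.03 -0.  ]
181 [244.54143646 201.96685083] ((449.8813781738281, 36.71479034423828), (4.995115280151367, 23.92438316345215), 76.91939544677734) 0.06153786799467609
164 [257.29878049 196.8902439 ] [0.44030211 0.04036825 0.03000666] [0.45988994 0.05100185 0.03824741]
182 [235.22527473 199.78571429] [0.44534613 0.01898205 0.03024197] [0.45999709 0.03048166 0.0395296 ]
```

View pics/w23.png

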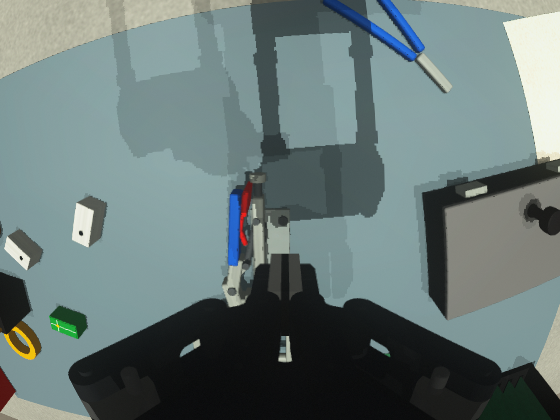

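Call:
carry_out(
  deltas=[0.6,0,0,0,0,0,-1,0.7,0,0,0,0,0,-1,0.6,0,0,0,0,0,-1,0.3,0,0,0,0,0,-1,0.15,0,0,0,0,0,-1,0,0,0,0,0,0,-1],
)

```text
clock: 41.85
position: [0.4497, 0.0737, 0.0468]
ee_rot: [0.707, 0.034, 0.706, -0.034]
contact_force: [-1.1, -0.5, -0.4]
width: 0.0002
```

Call:
carry_out(
  deltas=[0,-0.2,0,0,0,0,-1,0,-0.1,0,0,0,0,-1,0,-0.05,0,0,0,0,-1,0,0,0,0,0,0,-1],
)

```text
clock: 42.35
position: [0.4473, 0.0527, 0.0467]
ee_rot: [0.707, 0.034, 0.706, -0.034]
contact_force: [0.2, 1.8, 1.3]
width: -0.0003
```

```bash
python3 - <<'E'
from h import *
plan(.450,.040,.047,84.5)
w=grab('wrist','w24.png')
E
```

```text
clock 42.35 pos [447.3  52.7  46.7] phi 84.5 w -0.3 q [-0.04  0.28  2.03  0.    0.82 -1.51] F [0.2 1.8 1.3]
 shift(tool mm) [ -0.3 -12.4   3.9] units(/60) [-0.   -0.21  0.06]  turn deg [-0.  0. -0.] units(/4) [-0.01  0.01 -0.01]
```

View pics/w24.png

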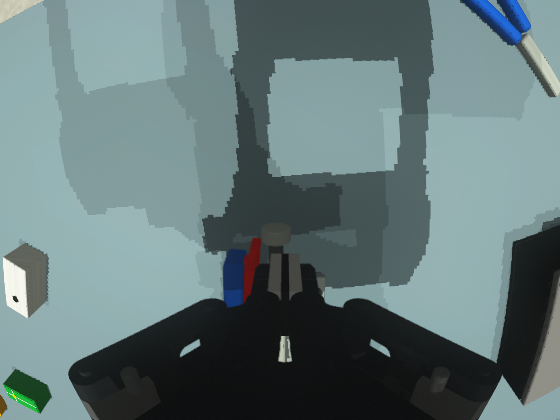

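In contact. Now push.

Call:
carry_out(
  deltas=[0,-0.08,0.02,0,0,0,-1,0,-0.08,0.02,0,0,0,-1,0,-0.08,0,0,0,0,-1,0,0,0,0,0,0,-1],
)

```text
clock: 42.9
position: [0.4476, 0.0379, 0.0461]
ee_rot: [0.706, 0.034, 0.707, -0.034]
contact_force: [-1.7, 2.6, -0.2]
width: -0.0001
```

```bash
python3 - <<'E'
from h import *
plan(.450,.040,.047,84.5)
w=grab('wrist','w25.png')
E
```

```text
clock 42.90 pos [447.6  37.9  46.1] phi 84.5 w -0.1 q [-0.07  0.28  2.03 -0.    0.82 -1.55] F [-1.7  2.6 -0.2]
 shift(tool mm) [-0.9  2.3  2.2] units(/60) [-0.01  0.04  0.04]  turn deg [-0.  -0.1  0. ] units(/4) [-0.   -0.02  0.  ]
```

View pics/w25.png

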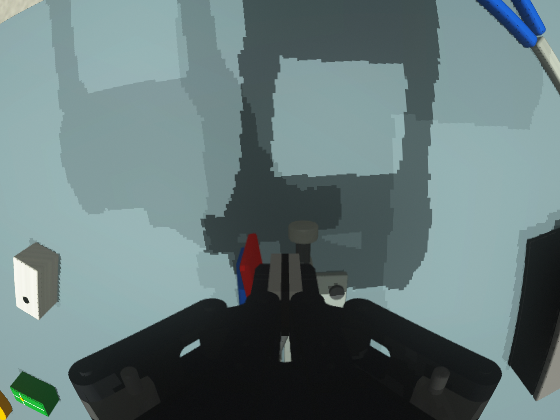

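Call:
carry_out(
  deltas=[0,-0.05,0,0,0,0,-1,0,-0.05,0,0,0,0,-1,0,0,0,0,0,0,-1],
)

```text
clock: 43.32
position: [0.4487, 0.0317, 0.0467]
ee_rot: [0.707, 0.033, 0.705, -0.034]
contact_force: [0.0, 0.2, -0.1]
width: 0.0001
```

```bash
python3 - <<'E'
from h import *
w=grab('wrist','w26.png');s=grab('scene');cv2.imwrite('pics/s26.png',cv2.resize(s['color'][120:270,190:350,::-1],None,fx=4,fy=4,interpolation=cv2.INTER_CUBIC))
E
```

```text
(no output)
```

View pics/w26.png

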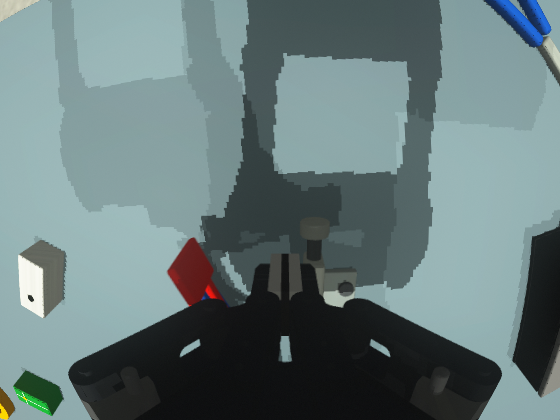

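View pics/s26.png

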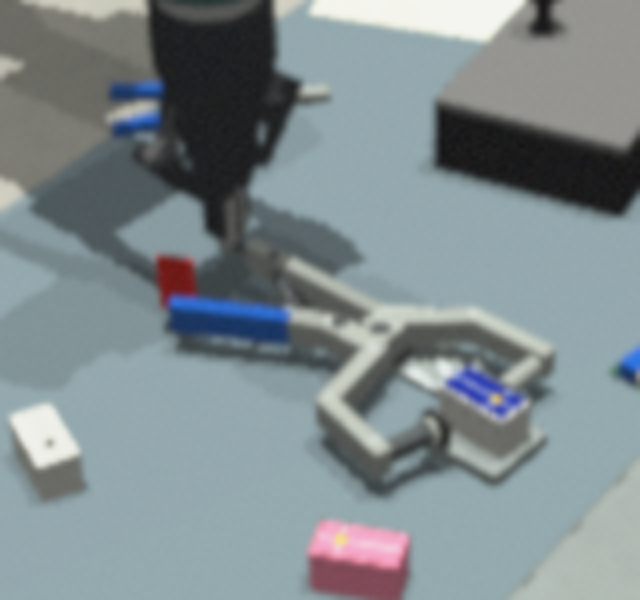

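The pliers sprang open and the block is free. Next is the lid.

Call:
carry_out(
  deltas=[-0.7,0,0,0,0,0,-1,-0.8,0,0,0,0,0,-1,-0.8,0,0,0,0,0,0,-0.8,0.5,0,0,0,0,1,0,0.9,0,0,0,0,1,0,0.9,0,0,0,0,1,0,0.9,0,0,0,0,1,0,0.9,0,-1,0,0,1,0,0.7,0,-1,0,0,1,0,0,0,-1,0,0,1],
)

```text
clock: 44.68
position: [0.4723, 0.3223, 0.232]
ee_rot: [0.706, -0.042, 0.706, 0.043]
contact_force: [1.1, -1.3, -0.7]
width: 0.0855
```

Call:
carry_out(
  deltas=[0,0,0,-0.4,0,0,1,0,0,0,0,0,0,1],
)

```text
clock: 44.92
position: [0.4722, 0.3188, 0.2324]
ee_rot: [0.705, -0.05, 0.705, 0.05]
contact_force: [-0.1, 0.3, -0.3]
width: 0.0856
```

```bash
python3 - <<'E'
from h import *
plan(.487,.341,.25,98.2)
w=grab('wrist','w27.png');Wc=wcloud(w)
m=(abs(Wc[...,1]-.35)<.15)&(Wc[...,2]>.052)&(Wc[...,2]<.065)&(abs(Wc[...,0]-.53)<.12)
for aa,c,mm in blobs(m,100):
    q=(Wc[mm][:,:2]*1000).astype(np.float32);r=cv2.minAreaRect(q);print(aa,c,r,np.median(Wc[mm][:,2]))
m=(abs(Wc[...,1]-.34)<.04)&(Wc[...,2]>.097)&(Wc[...,2]<.11)&(abs(Wc[...,0]-.487)<.04)
for aa,c,mm in blobs(m,30):
    q=(Wc[mm][:,:2]*1000).astype(np.float32);r=cv2.minEnclosingCircle(q);print('knob',aa,c,r,np.median(Wc[mm][:,2]))
E
```

```text
clock 44.92 pos [472.2 318.8 232.4] phi 98.1 w 85.6 q [ 0.47  0.27  1.51 -0.    1.36 -1.24] F [-0.1  0.3 -0.3]
 shift(tool mm) [-17.6  19.9  17.8] units(/60) [-0.29  0.33  0.3 ]  turn deg [-0.1  0.   0. ] units(/4) [-0.03  0.    0.  ]
23537 [300.28724986 232.1079152 ] ((525.875244140625, 347.0252685546875), (140.9000701904297, 230.9163055419922), 8.111629486083984) 0.058302836538424996
knob 707 [308.98727016 216.3281471 ] ((486.1502685546875, 341.6741027832031), 13.768446922302246) 0.10111013639704303
```

View pics/w27.png

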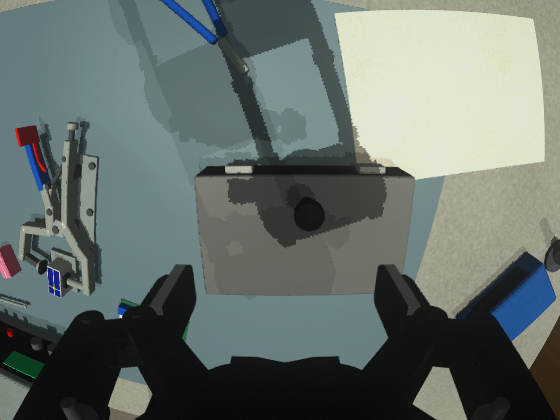

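Call:
carry_out(
  deltas=[0,0.35,0.28,0,0,0,1,0.6,0,0,0,0,0,1,0.6,0,0,0,0,0,1,0.6,0,0,0,0,0,1,0.4,0,0,0,0,0,1,0.3,0,0,0,0,0,1,0.08,0,0,0,0,0,1,0,0,0,0,0,0,1],
)

```text
clock: 45.98
position: [0.4861, 0.3421, 0.0779]
ee_rot: [0.705, -0.05, 0.705, 0.05]
contact_force: [0.8, -0.2, 0.0]
width: 0.0854
```

```bash
python3 - <<'E'
from h import *
plan(.4862,.3417,.077,98.2)
w=grab('wrist','w28.png')
E
```

```text
clock 45.98 pos [486.1 342.1  77.9] phi 98.1 w 85.4 q [ 0.5   0.43  1.68  0.    1.03 -1.22] F [ 0.8 -0.2  0. ]
 shift(tool mm) [ 0.9 -0.4  0. ] units(/60) [ 0.02 -0.01  0.  ]  turn deg [-0.1  0.  -0. ] units(/4) [-0.03  0.01 -0.  ]
```

View pics/w28.png

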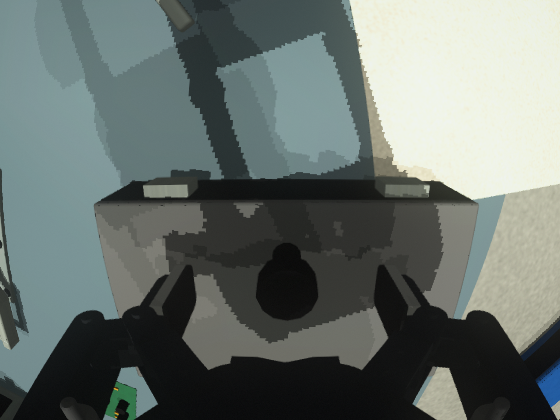

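Call:
carry_out(
  deltas=[0,0,0,0,0,0,0,0,0,0,0,0,0,-0.5,0,0,0,0,0,0,-0.8,0,0,0,0,0,0,-0.8,0,0,0,0,0,0,-0.8],
  newtons=45,
)

```text
clock: 46.65
position: [0.4858, 0.3429, 0.0782]
ee_rot: [0.706, -0.05, 0.705, 0.05]
contact_force: [-1.0, 1.4, 3.9]
width: 0.0259
```

Call:
carry_out(
  deltas=[-0.19,0,0.08,0,0,0,-0.8,-0.17,0,0.1,0,0,0,-0.8,-0.16,0,0.12,0,0,0,-0.8,-0.15,0,0.13,0,0,0,-0.8,0,0,0,0,0,0,-0.8],
)

```text
clock: 47.28
position: [0.512, 0.3466, 0.1187]
ee_rot: [0.706, -0.049, 0.705, 0.05]
contact_force: [-2.1, 5.0, -2.3]
width: 0.0263
```

```bash
python3 - <<'E'
from h import *
plan(.4862+.0255*.99,.3417+.0255*.141,.077+.0395,98.2)
w=grab('wrist','w29.png')
E
```

```text
clock 47.27 pos [512.  346.6 118.7] phi 98.1 w 26.3 q [ 0.48  0.42  1.58  0.    1.14 -1.23] F [-2.1  5.  -2.3]
 shift(tool mm) [ 2.2 -1.2 -0.8] units(/60) [ 0.04 -0.02 -0.01]  turn deg [-0.1  0.1 -0.1] units(/4) [-0.02  0.02 -0.02]
```

View pics/w29.png

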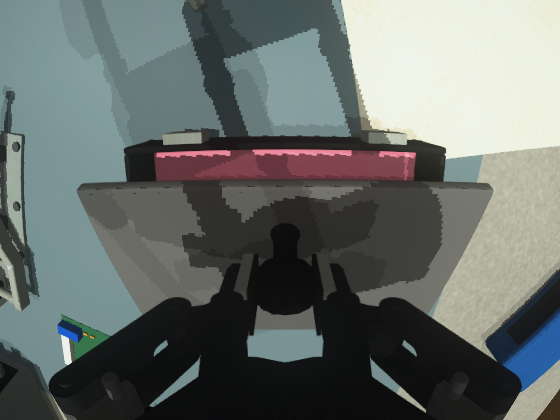

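The lid is lifting at about 0.4 rad with the knob well held. I continue along the arc.

Call:
carry_out(
  deltas=[-0.13,-0.01,0.15,0,0,0,-0.8,-0.12,-0.01,0.15,0,0,0,-0.8,-0.1,0,0.17,0,0,0,-0.8,-0.09,0,0.18,0,0,0,-0.8,-0.07,0,0.19,0,0,0,-0.8,-0.05,0,0.19,0,0,0,-0.8,-0.03,0,0.2,0,0,0,-0.8,-0.01,0,0.19,0,0,0,-0.8,0,0,0,0,0,0,-0.8],
)

```text
clock: 48.45
position: [0.5955, 0.3585, 0.154]
ee_rot: [0.705, -0.049, 0.706, 0.051]
contact_force: [-3.2, 6.9, -0.2]
width: 0.0258
```

```bash
python3 - <<'E'
from h import *
d=.1102
plan(.4862+d*.99,.3417+d*.141,.077+.0751,98.2)
w=grab('wrist','w30.png')
E
```

```text
clock 48.45 pos [595.5 358.5 154. ] phi 98.1 w 25.8 q [ 0.44  0.5   1.34  0.    1.3  -1.27] F [-3.2  6.9 -0.2]
 shift(tool mm) [ 1.9 -1.2 -0.4] units(/60) [ 0.03 -0.02 -0.01]  turn deg [-0.1 -0.  -0.2] units(/4) [-0.02 -0.01 -0.04]
```

View pics/w30.png

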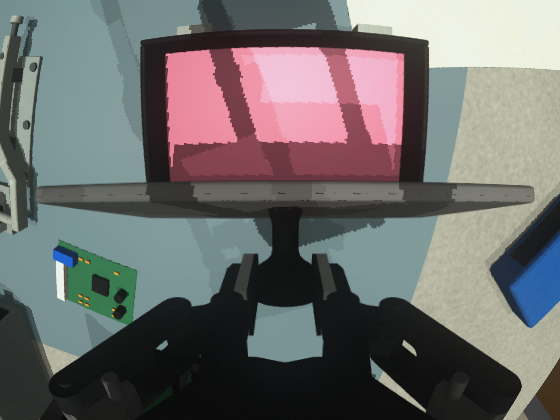

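Call:
carry_out(
  deltas=[0.01,-0.01,0.2,0,0,0,-0.8,0.03,-0.01,0.19,0,0,0,-0.8,0.05,0,0.19,0,0,0,-0.8,0.07,0,0.18,0,0,0,-0.8,0.09,0,0.18,0,0,0,-0.8,0.1,0,0.17,0,0,0,-0.8,0,0,0,0,0,0,-0.8],
)

```text
clock: 49.38
position: [0.6627, 0.3681, 0.1336]
ee_rot: [0.706, -0.048, 0.704, 0.052]
contact_force: [-1.9, 8.0, 3.6]
width: 0.0257
```

```bash
python3 - <<'E'
from h import *
d=.1769
plan(.4862+d*.99,.3417+d*.141,.077+.0543,98.2)
w=grab('wrist','w31.png')
E
```

```text
clock 49.38 pos [662.7 368.1 133.6] phi 98.1 w 25.7 q [ 0.41  0.6   1.2   0.    1.33 -1.3 ] F [-1.9  8.   3.6]
 shift(tool mm) [ 2.3 -1.3 -1.5] units(/60) [ 0.04 -0.02 -0.03]  turn deg [-0.1  0.2 -0.3] units(/4) [-0.02  0.04 -0.07]
```

View pics/w31.png

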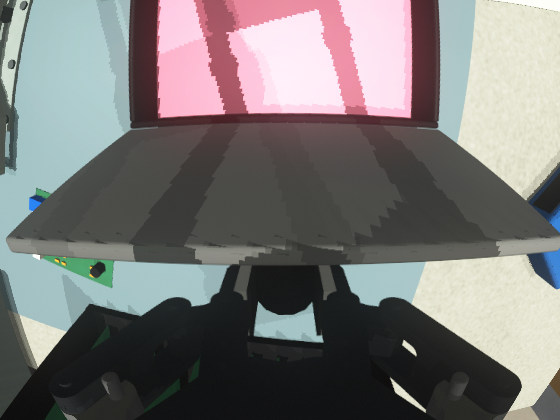

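Call:
carry_out(
  deltas=[0,0,0,0,0,0,-0.2,0,0,0,0,0,0,0.2,0,0,0,0,0,0,0.4,0,0,0.1,0,0,0,0.4,0,0,0.05,0,0,0,0.4,-0.2,0,0,0,0,0,0.4,-0.4,0,0,0,0,0,0.4,-0.5,0,0,0,0,0,0.4],
)

```text
clock: 50.42
position: [0.6706, 0.3662, 0.1996]
ee_rot: [0.705, -0.05, 0.706, 0.05]
contact_force: [1.5, -0.9, 0.2]
width: 0.0598
```

```bash
python3 - <<'E'
from h import *
plan(.66,.366,.25,98.2)
w=grab('wrist','w32.png')
s=grab('scene','s32.png')
E
```

```text
clock 50.42 pos [670.6 366.2 199.6] phi 98.1 w 59.8 q [ 0.41  0.58  1.08 -0.    1.48 -1.3 ] F [ 1.5 -0.9  0.2]
 shift(tool mm) [-50.4   1.3 -10.6] units(/60) [-0.84  0.02 -0.18]  turn deg [-0.1 -0.   0. ] units(/4) [-0.02 -0.01  0.  ]
```

View pics/w32.png

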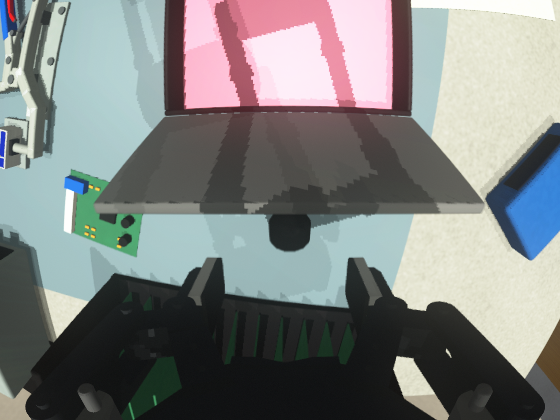

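View pics/s32.png

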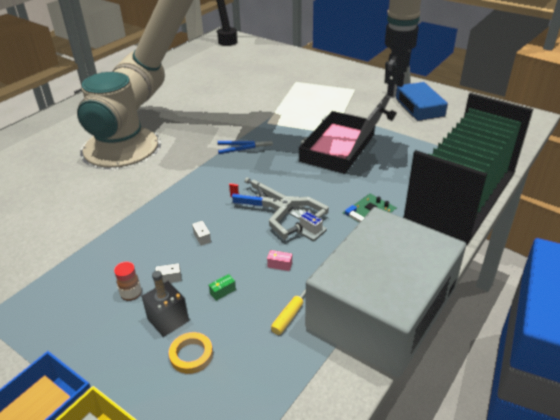

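Call:
carry_out(
  deltas=[-0.8,0,0,1,0,0,1,-0.8,0,0,1,0,0,1,0,0,0,1,0,0,1,0,0,0,1,0,0,1,0,0,0,1,0,0,1,0,0,0,1,0,0,1,0,0,0,1,0,0,1,0,0,0,1,0,0,1,0,0,0,1,0,0,1,0,0,0,1,0,0,1],
)

```text
clock: 51.78
position: [0.6706, 0.3662, 0.2943]
ee_rot: [0.679, 0.195, 0.68, -0.195]
contact_force: [0.3, 0.8, 0.4]
width: 0.0853
```

Call:
carry_out(
  deltas=[0,0,0,1,0,0,1,0,0,0,1,0,0,1,0,0,0,1,0,0,1,0,0,0,1,0,0,1,0,0,0,1,0,0,1,0,0,0,1,0,0,1,0,0,0,1,0,0,1,0,0,0,1,0,0,1,0,0,0,1,0,0,1,0,0,0,1,0,0,1],
)

```text
clock: 53.02
position: [0.6706, 0.3662, 0.2943]
ee_rot: [0.572, 0.415, 0.572, -0.416]
contact_force: [-0.6, 0.3, 0.3]
width: 0.0855
```

Call:
carry_out(
  deltas=[0,0,0,1,0,0,1,0,0,0,1,0,0,1,0,0,0,1,0,0,1,0,0,0,1,0,0,1,0,0,0,1,0,0,1,0,0,0,1,0,0,1],
)

```text
clock: 53.78
position: [0.6706, 0.3662, 0.2943]
ee_rot: [-0.473, -0.525, -0.473, 0.526]
contact_force: [1.1, -0.0, -0.9]
width: 0.0854
```

```bash
python3 - <<'E'
from h import *
plan(.655,.0,.22,-6)
E
```

```text
clock 53.77 pos [670.6 366.2 294.3] phi -6.0 w 85.4 q [ 0.41  0.56  0.89 -0.    1.69  0.51] F [ 1.1 -0.  -0.9]
 shift(tool mm) [ 74.5  22.9 365.8] units(/60) [1.24 0.38 6.1 ]  turn deg [-0.  0.  0.] units(/4) [-0.    0.01  0.01]
```

Call:
carry_out(
  deltas=[0,0,0.5,0,0,0,1,0,0,0.8,0,0,0,1,0,0,0.8,0,0,0,1,0.2,0,0.8,0,0,0,1,0.4,0.1,0.8,0,0,0,1,0.4,0.1,0.8,0,0,0,1,0.4,0.1,0.8,0,0,0,1,0,0.1,0.6,0,0,0,1,0,0,0.2,0,0,0,1,0,0,0,0,0,0,1],
)

```text
clock: 55.02
position: [0.6572, -0.0002, 0.211]
ee_rot: [0.473, 0.526, 0.474, -0.525]
contact_force: [-0.1, -0.0, 0.3]
width: 0.0855
```

Call:
carry_out(
  deltas=[0,0,0,0,0,0,1,0,0,0,0,0,0,1],
)

```text
clock: 55.28
position: [0.6573, 0.0013, 0.2111]
ee_rot: [0.474, 0.525, 0.474, -0.524]
contact_force: [-0.3, 0.5, 0.1]
width: 0.0852
```

```bash
cat > blk.py <<'E'
from h import *
import sys
def find(x,y,zlo,zhi,r=.05,f=None):
    w=grab('wrist',f);Wc=wcloud(w)
    m=(Wc[...,2]>zlo)&(Wc[...,2]<zhi)&(abs(Wc[...,0]-x)<r)&(abs(Wc[...,1]-y)<r)
    for a,c,mm in blobs(m,150):
        p=(Wc[mm][:,:2]*1000).astype(np.float32);b=cv2.minAreaRect(p)
        ang=b[2] if b[1][0]>b[1][1] else b[2]+90
        print(a,c.round(),'ctr',np.round(b[0],1),np.round(b[1],1),'long axis %.1f'%(((ang+90)%180)-90),'z',np.median(Wc[mm][:,2]).round(4),w['color'][mm].mean(0).round())
x,y,a,b,f=sys.argv[1:6];find(float(x),float(y),float(a),float(b),f=f)
E
python3 blk.py .655 0 .038 .044 w33.png; python3 - <<'E'
from h import *
plan(.66,.0,.12,-6)
E
```

```text
1287 [288. 185.] ctr [659.9   1.4] [26.7 49.9] long axis -8.6 z 0.0401 [53. 58. 88.]
clock 55.33 pos [657.3   1.2 211. ] phi -5.8 w 85.3 q [-0.1   0.41  1.35  0.    1.38 -0.  ] F [ 0.5 -0.3  0.3]
 shift(tool mm) [91.   2.8  0.9] units(/60) [1.52 0.05 0.02]  turn deg [ 0.2 -0.  -0. ] units(/4) [ 0.06 -0.01 -0.01]
```

View pics/w33.png

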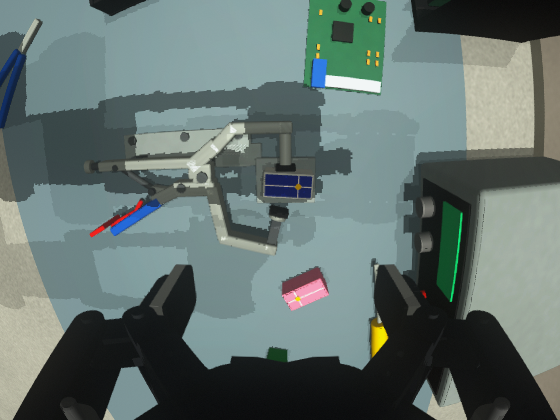

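Call:
carry_out(
  deltas=[0.3,0.05,0.02,0.7,0,0,0.45,0.6,0,0,0,0,0,0.45,0.6,0,0,0,0,0,0.45,0.6,0,0,0,0,0,0.45,0,0,0,0,0,0,0.45,0,0,0,0,0,0,0.45,0,0,0,0,0,0,0.45],
)

```text
clock: 56.2
position: [0.6616, -0.0016, 0.087]
ee_rot: [0.462, 0.537, 0.46, -0.535]
contact_force: [0.6, -0.3, 0.4]
width: 0.0615
```

```bash
python3 blk.py .655 0 .038 .044 w34.png; python3 - <<'E'
from h import *
plan(.66,.0,.0185,-8)
E
```

```text
3063 [282. 227.] ctr [659.9   1.6] [26.1 50.5] long axis -8.8 z 0.0401 [50. 55. 88.]
clock 56.25 pos [661.4  -1.7  86.8] phi -8.7 w 62.0 q [-0.11  0.5   1.52  0.    1.12  0.04] F [-0.6 -0.   0.7]
 shift(tool mm) [68.3 -1.8 -1.4] units(/60) [ 1.14 -0.03 -0.02]  turn deg [-0.7 -0.  -0.2] units(/4) [-0.17 -0.   -0.05]
```

View pics/w34.png

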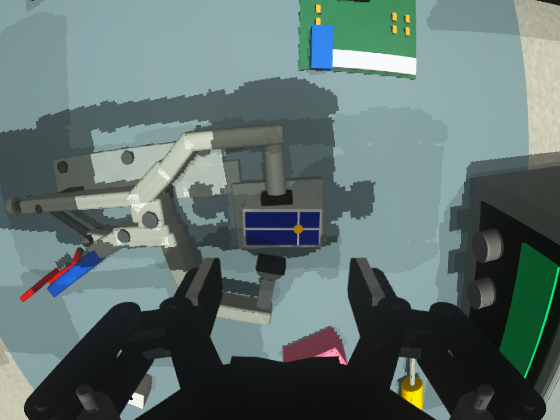

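Call:
carry_out(
  deltas=[0.3,-0.02,-0.03,0,0,0,0.45,0.4,0,0,0,0,0,0.45,0.3,0,0,0,0,0,0.45,0.14,0,0,0,0,0,0.45,0,0,0,0,0,0,0.45,0,0,0,0,0,0,0,0,0,0,0,0,0,-0.2,0,0,0,0,0,0,-0.2,0,0,0,0,0,0,-0.2],
)

```text
clock: 57.38
position: [0.66, 0.0002, 0.0173]
ee_rot: [0.461, 0.537, 0.46, -0.536]
contact_force: [-0.3, -0.8, 5.0]
width: 0.0493
```

Call:
carry_out(
  deltas=[-0.3,0,0,0,0,0,-0.2,-0.6,0,0,0,0,0,-0.2,-0.7,0,0,0,0,0,-0.2,-0.7,0,0,0,0,0,-0.2,-0.5,0,0,0,0,0,-0.2,0,0,0,-1,0,0,-0.2,0,0,0,-1,0,0,-0.2,0,0,0,-1,0,0,-0.2,0,0,0,-1,0,0,-0.2,0,0,0,0,0,0,-0.2],
)

```text
clock: 58.62
position: [0.6588, 0.0004, 0.1848]
ee_rot: [0.531, 0.467, 0.531, -0.467]
contact_force: [0.3, -0.1, -2.3]
width: 0.049
```

```bash
python3 - <<'E'
from h import *
c=np.array([.5259,.347]);a=np.radians(8.1);ex=np.array([np.cos(a),np.sin(a)]);ey=np.array([-np.sin(a),np.cos(a)])
for y in (.065,.0,-.065): print(c+ey*y-.005*ex)
p=c+ey*.065-.005*ex
plan(p[0],p[1],.18,8.1)
w=grab('wrist','w35.png')
E
```

```text
[0.5117913  0.41064703]
[0.52094988 0.34629549]
[0.53010846 0.28194396]
clock 58.62 pos [6.588e+02 4.000e-01 1.848e+02] phi 7.3 w 49.0 q [-0.11  0.43  1.39  0.    1.33 -0.23] F [ 0.3 -0.1 -2.3]
 shift(tool mm) [   4.9  -93.8 -425.6] units(/60) [ 0.08 -1.56 -7.09]  turn deg [-0.8 -0.   0. ] units(/4) [-0.2  -0.    0.01]
```

View pics/w35.png

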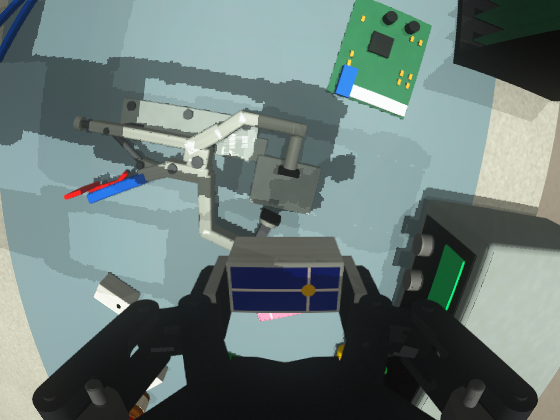

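Call:
carry_out(
  deltas=[0,-0.5,-0.3,0,0,0,-0.2,0,-0.6,-0.5,0,0,0,-0.2,0,-0.46,-0.6,0,0,0,-0.2,0,0,-0.9,0,0,0,-0.2,0,0,-0.9,0,0,0,-0.2,0,0,-0.9,0,0,0,-0.2,0,0,-0.9,0,0,0,-0.2,0,0,-0.9,0,0,0,-0.2,0,0,-0.8,0,0,0,-0.2,0,0,-0.4,0,0,0,-0.2],
)

```text
clock: 59.92
position: [0.5112, 0.4132, 0.1844]
ee_rot: [0.531, 0.467, 0.531, -0.467]
contact_force: [-0.4, -1.0, -1.6]
width: 0.049
```

Call:
carry_out(
  deltas=[0,0,0,0,0,0,-0.2,0,0,0,0,0,0,-0.2],
)

```text
clock: 60.18
position: [0.5121, 0.4095, 0.1843]
ee_rot: [0.531, 0.467, 0.53, -0.468]
contact_force: [-0.9, -0.4, -1.4]
width: 0.0492
```

```bash
python3 - <<'E'
from h import *
plan(.5118,.4106,.08,8.1)
w=grab('wrist','w36.png');Wc=wcloud(w)
m=(Wc[...,2]>-.005)&(Wc[...,2]<.02)&(abs(Wc[...,0]-.526)<.1)&(abs(Wc[...,1]-.347)<.13)
c=w['color'].astype(int);m&=(c[...,0]-c[...,1]>25)
for a,cc,mm in blobs(m,300):
    p=(Wc[mm][:,:2]*1000).astype(np.float32);b=cv2.minAreaRect(p);print(a,b,np.median(Wc[mm][:,2]))
E
```

```text
clock 60.17 pos [512.1 409.5 184.3] phi 7.3 w 49.2 q [ 0.57  0.42  1.39 -0.    1.32  0.44] F [-0.9 -0.4 -1.4]
 shift(tool mm) [ 1.043e+02 -1.000e-01 -1.300e+00] units(/60) [ 1.74 -0.   -0.02]  turn deg [-0.8  0.1  0. ] units(/4) [-0.21  0.02  0.01]
11878 ((519.7194213867188, 391.0101318359375), (130.15928649902344, 123.11799621582031), 7.818728446960449) 0.005711050288347674
1054 ((537.8750610351562, 245.8199005126953), (124.74952697753906, 18.631193161010742), 7.791121482849121) 0.005849082547647266
```

View pics/w36.png

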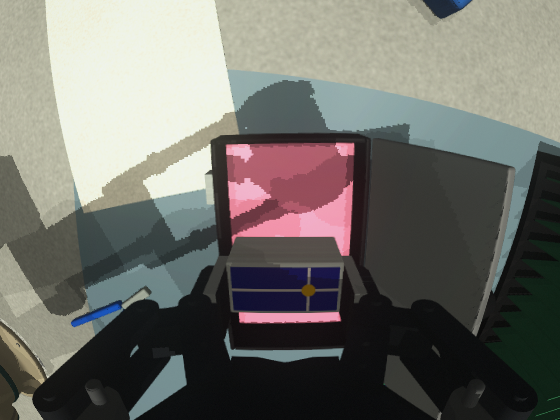

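Call:
carry_out(
  deltas=[0.5,0,-0.02,-0.2,0,0,-0.2,0.6,0,0,0,0,0,-0.2,0.6,0,0,0,0,0,-0.2,0.5,0,0,0,0,0,-0.2,0.3,0,0,0,0,0,-0.2,0.2,0,0,0,0,0,-0.2,0.1,0,0,0,0,0,-0.2,0,0,0,0,0,0,-0.2,0,0,0,0,0,0,-0.2],
)

```text
clock: 61.35
position: [0.5124, 0.4125, 0.0173]
ee_rot: [0.534, 0.464, 0.534, -0.463]
contact_force: [0.1, 0.3, -0.5]
width: 0.0491
```

Call:
carry_out(
  deltas=[0.05,0,0,0,0,0,-0.2,0.02,0,0,0,0,0,-0.2,0,0,0,0,0,0,-0.2],
)

```text
clock: 61.72
position: [0.5119, 0.4121, 0.0123]
ee_rot: [0.534, 0.463, 0.534, -0.463]
contact_force: [0.3, 0.5, -0.1]
width: 0.0494
```

Call:
carry_out(
  deltas=[0,0,0,0,0,0,0.3,0,0,0,0,0,0,0.4,0,0,0,0,0,0,0.4,-0.3,0,0,0,0,0,0.4,-0.7,0,0,0,0,0,0.4,-0.8,0,0,0,0,0,0.4,-0.8,0,0,0,0,0,0.5,-0.8,0,0,0,0,0,0.5,0,0,0,0,0,0,1],
)

```text
clock: 62.85
position: [0.5142, 0.4136, 0.2231]
ee_rot: [0.535, 0.467, 0.533, -0.459]
contact_force: [1.3, 0.4, -0.6]
width: 0.0798
```

```bash
python3 - <<'E'
from h import *
w=grab('wrist','w37.png');Wc=wcloud(w)
m=(Wc[...,2]>.03)&(Wc[...,2]<.042)&(abs(Wc[...,0]-.512)<.045)&(abs(Wc[...,1]-.41)<.04)
for a,cc,mm in blobs(m,200):
    p=(Wc[mm][:,:2]*1000).astype(np.float32);b=cv2.minAreaRect(p);print(a,b,np.median(Wc[mm][:,2]))
t=grab('top','t37.png');T=cloud(t)
m=(T[...,2]>.024)&(T[...,2]<.036)&(T[...,0]>.36)&(T[...,0]<.72)&(T[...,1]<-.08)&(T[...,1]>-.36)
for a,c,mm in blobs(m,60):
    p=(T[mm][:,:2]*1000).astype(np.float32);r=cv2.minAreaRect(p);print(a,c.round(),np.round(r[0],1),np.round(r[1],1),round(r[2],1),t['color'][mm].mean(0).round())
plan(.466,-.16,.2,-28)
E
```

```text
1182 ((510.6225280761719, 413.7459716796875), (50.26045227050781, 25.658679962158203), 7.966121196746826) 0.035090507179310504
180 [327. 187.] [ 668.1 -130.7] [49.7 26.2] 20.4 [219. 150. 177.]
187 [376. 205.] [ 617.1 -261.6] [50.5 27.2] 73.4 [ 53. 162.  74.]
194 [393. 249.] [ 497.7 -298. ] [49.9 26.1] 46.7 [212. 215. 210.]
193 [341. 262.] [ 467.  -160.3] [26.1 49.8] 61.7 [214. 218. 215.]
clock 62.95 pos [511.9 412.1 217.8] phi 8.1 w 85.2 q [0.57 0.41 1.34 0.   1.39 0.43] F [-0.3 -0.2 -0.5]
 shift(tool mm) [  17.  -126.4  559.9] units(/60) [ 0.28 -2.11  9.33]  turn deg [36.1 -0.1 -0.1] units(/4) [ 9.03 -0.02 -0.02]
```

View pics/w37.png

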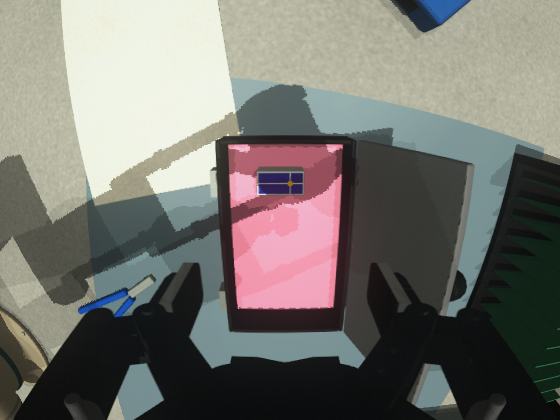

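View pics/t37.png

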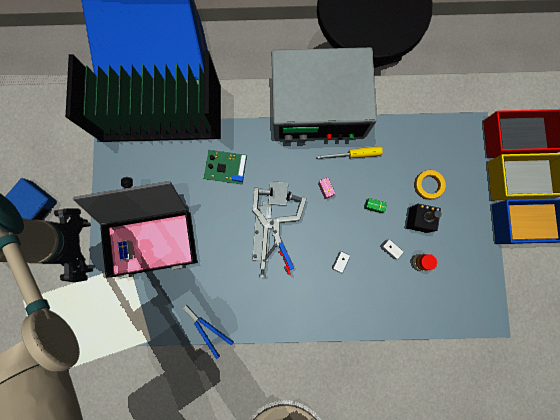

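Call:
carry_out(
  deltas=[0,0,0.5,0,0,0,1,0,-0.2,0.8,0,0,0,1,0,-0.2,0.9,0,0,0,1,0,-0.2,0.9,0,0,0,1,0,-0.2,0.9,0,0,0,1,0,-0.2,0.9,0,0,0,1,0,-0.2,0.9,0,0,0,1,0,-0.3,0.9,0,0,0,1,0,-0.3,0.9,0,0,0,1,0,-0.3,0.9,0,0,0,1],
)

```text
clock: 64.2
position: [0.4577, -0.112, 0.215]
ee_rot: [0.533, 0.463, 0.535, -0.464]
contact_force: [1.1, 0.9, 0.3]
width: 0.0851
```

Call:
carry_out(
  deltas=[0,0,0.8,1,0,0,1,0,0,0,1,0,0,1,0,0,0,1,0,0,1,0,0,0,1,0,0,1,0,0,0,1,0,0,1,0,0,0,1,0,0,1,0,0,0,1,0,0,1,0,0,0,1,0,0,1,0,0,0,1,0,0,1,0,0,0,0,0,0,1],
)

```text
clock: 65.45
position: [0.4651, -0.1577, 0.215]
ee_rot: [-0.364, -0.605, -0.366, 0.606]
contact_force: [-0.6, 0.6, 0.2]
width: 0.0856
```

```bash
python3 blk.py .466 -.16 .026 .034 w38.png; python3 - <<'E'
from h import *
plan(.466,-.1615,.007,-28)
E
```

```text
1192 [287. 186.] ctr [ 465.5 -162.2] [26.  49.3] long axis -27.6 z 0.0299 [115. 118. 107.]
clock 65.50 pos [ 465.3 -157.8  215.2] phi -27.8 w 85.0 q [-0.47  0.16  1.7   0.    1.28  0.02] F [ 0.4 -0.4 -0.3]
 shift(tool mm) [208.1   2.9   2.9] units(/60) [3.47 0.05 0.05]  turn deg [ 0.2 -0.   0.1] units(/4) [ 0.05 -0.    0.04]
```

Call:
carry_out(
  deltas=[0.5,0.04,0.06,0,0,0,0.6,0.7,0,0,0,0,0,0.6,0.7,0,0,0,0,0,0.6,0.7,0,0,0,0,0,0.6,0.5,0,0,0,0,0,0.6,0.25,0,0,0,0,0,0.6,0.1,0,0,0,0,0,0.6,0,0,0,0,0,0,0.6],
)

```text
clock: 66.5
position: [0.4663, -0.1624, 0.009]
ee_rot: [-0.365, -0.606, -0.365, 0.606]
contact_force: [-1.0, -0.4, 0.1]
width: 0.0681
```

```bash
python3 - <<'E'
from h import *
plan(.4655,-.162,.0085,-27.6)
w=grab('wrist','w39.png')
E
```

```text
clock 66.50 pos [ 466.3 -162.4    9. ] phi -27.9 w 68.1 q [-0.48  0.39  1.98  0.    0.77  0.01] F [-1.  -0.4  0.1]
 shift(tool mm) [ 0.5 -0.9  0. ] units(/60) [ 0.01 -0.02  0.  ]  turn deg [-0.3 -0.   0. ] units(/4) [-0.06 -0.    0.01]
```

View pics/w39.png

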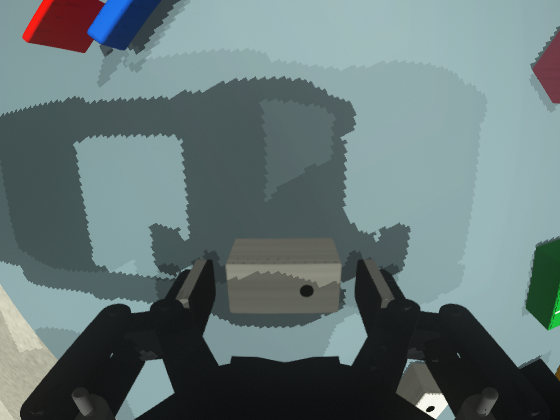

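The block is centred between the fingers. Close, lift, and turn to phi 8.

Call:
carry_out(
  deltas=[0,0,0,0,0,0,0,0,0,0,0,0,0,-0.2,0,0,0,0,0,0,-0.2,0,0,0,0,0,0,-0.2,-0.4,0,0,0,0,0,-0.2,-0.6,0,0,0,0,0,-0.2,-0.8,0,0,-1,0,0,-0.2,-0.8,0,0,-1,0,0,-0.2,-0.3,0,0,-1,0,0,-0.2,0,0,0,-1,0,0,-0.2],
)

```text
clock: 67.8
position: [0.4674, -0.1629, 0.1853]
ee_rot: [0.448, 0.549, 0.445, -0.548]
contact_force: [0.2, -0.1, -0.9]
width: 0.0492
```

Call:
carry_out(
  deltas=[0,0,0,-1,0,0,-0.2,0,0,0,-1,0,0,-0.2,0,0,0,-1,0,0,-0.2,0,0,0,-1,0,0,-0.2,0,0,0,-1,0,0,-0.2,0,0,0,0,0,0,-0.2],
)

```text
clock: 68.55
position: [0.4661, -0.1623, 0.183]
ee_rot: [0.534, 0.464, 0.534, -0.464]
contact_force: [0.2, -1.0, -0.3]
width: 0.0494
```

```bash
python3 - <<'E'
from h import *
plan(.5210,.3463,.18,8.1)
E
```

```text
clock 68.55 pos [ 466.1 -162.3  183. ] phi 8.1 w 49.4 q [-0.48  0.19  1.75  0.    1.2  -0.62] F [ 0.2 -1.  -0.3]
 shift(tool mm) [   3.1  125.8 -495.8] units(/60) [ 0.05  2.1  -8.26]  turn deg [-0. -0.  0.] units(/4) [-0. -0.  0.]
```

Call:
carry_out(
  deltas=[0,0.2,-0.5,0,0,0,-0.2,0,0.3,-0.8,0,0,0,-0.2,0,0.3,-0.9,0,0,0,-0.2,0,0.3,-0.9,0,0,0,-0.2,0,0.3,-0.9,0,0,0,-0.2,0,0.3,-0.9,0,0,0,-0.2,0,0.2,-0.9,0,0,0,-0.2,0,0.2,-0.9,0,0,0,-0.2,0,0,-0.9,0,0,0,-0.2,0,0,-0.6,0,0,0,-0.2],
)

```text
clock: 69.8
position: [0.521, 0.3449, 0.1828]
ee_rot: [0.534, 0.463, 0.534, -0.463]
contact_force: [-0.2, -0.8, -1.8]
width: 0.0489
```

Call:
carry_out(
  deltas=[0,0,0,0,0,0,-0.2,0,0,0,0,0,0,-0.2,0,0,0,0,0,0,-0.2],
)

```text
clock: 70.18
position: [0.5218, 0.3412, 0.1832]
ee_rot: [0.534, 0.464, 0.534, -0.464]
contact_force: [-0.3, -1.0, -2.0]
width: 0.049
```

```bash
python3 - <<'E'
from h import *
plan(.5210,.3463,.014,8.1)
w=grab('wrist','w40.png')
E
```

```text
clock 70.17 pos [521.8 341.2 183.2] phi 8.0 w 49.0 q [ 0.47  0.38  1.47 -0.    1.29  0.33] F [-0.3 -1.  -2. ]
 shift(tool mm) [ 1.692e+02 -1.000e-01 -5.200e+00] units(/60) [ 2.82 -0.   -0.09]  turn deg [-0.1  0.   0. ] units(/4) [-0.02  0.01  0.  ]
```

View pics/w40.png

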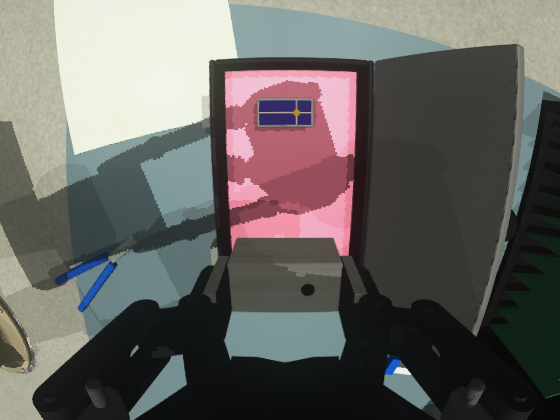

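Call:
carry_out(
  deltas=[0.5,0,0,0,0,0,-0.2,0.6,0,0,0,0,0,-0.2,0.6,0,0,0,0,0,-0.2,0.5,0,0,0,0,0,-0.2,0.3,0,0,0,0,0,-0.2,0.2,0,0,0,0,0,-0.2,0.05,0,0,0,0,0,-0.2,0,0,0,0,0,0,-0.2,0,0,0,0,0,0,-0.2],
)

```text
clock: 71.35
position: [0.5223, 0.3427, 0.0191]
ee_rot: [0.534, 0.464, 0.534, -0.463]
contact_force: [0.1, 0.9, -0.0]
width: 0.049
```

Call:
carry_out(
  deltas=[0.05,0,0,0,0,0,-0.2,0,0,0,0,0,0,-0.2],
)

```text
clock: 71.6
position: [0.5216, 0.3424, 0.0152]
ee_rot: [0.534, 0.463, 0.534, -0.463]
contact_force: [0.2, 0.2, -0.8]
width: 0.0493
```

Call:
carry_out(
  deltas=[0.03,0,0,0,0,0,-0.2,0,0,0,0,0,0,-0.2,0,0,0,0,0,0,0.3,0,0,0,0,0,0,0.4,0,0,0,0,0,0,0.4,-0.3,0,0,0,0,0,0.4,-0.7,0,0,0,0,0,0.4,-0.8,0,0,0,0,0,0.4,-0.8,0,0,0,0,0,0.5,-0.8,0,0,0,0,0,0.5],
)

```text
clock: 72.85
position: [0.5215, 0.3423, 0.2187]
ee_rot: [0.534, 0.463, 0.534, -0.463]
contact_force: [0.4, 0.3, -0.1]
width: 0.0642
```

```bash
python3 - <<'E'
from h import *
w=grab('wrist','w41.png');Wc=wcloud(w)
m=(Wc[...,2]>.03)&(Wc[...,2]<.042)&(abs(Wc[...,0]-.52)<.045)&(abs(Wc[...,1]-.37)<.08)
for a,cc,mm in blobs(m,200):
    p=(Wc[mm][:,:2]*1000).astype(np.float32);b=cv2.minAreaRect(p);print(a,b,np.median(Wc[mm][:,2]))
t=grab('top','t41.png');T=cloud(t)
m=(T[...,2]>.024)&(T[...,2]<.036)&(T[...,0]>.36)&(T[...,0]<.72)&(T[...,1]<-.08)&(T[...,1]>-.36)
for a,c,mm in blobs(m,60):
    p=(T[mm][:,:2]*1000).astype(np.float32);r=cv2.minAreaRect(p);print(a,c.round(),np.round(r[0],1),np.round(r[1],1),round(r[2],1),t['color'][mm].mean(0).round())
plan(.496,-.298,.22,46.7)
E
```

```text
1309 ((511.0365905761719, 413.28387451171875), (50.02320098876953, 26.323535919189453), 7.667003154754639) 0.03504877713399579
1214 ((520.9122924804688, 342.30853271484375), (49.91796112060547, 26.144378662109375), 8.287895202636719) 0.034833008402299276
177 [327. 187.] [ 668.5 -130.9] [50.1 26.4] 22.1 [223. 155. 182.]
185 [376. 204.] [ 617.1 -261.4] [51.  27.1] 72.7 [ 55. 166.  76.]
196 [393. 249.] [ 498.1 -298.2] [51.3 27.5] 46.3 [214. 216. 211.]
clock 72.95 pos [524.7 344.  223.7] phi 8.1 w 64.2 q [0.47 0.35 1.41 0.   1.37 0.33] F [1.  0.7 0.4]
 shift(tool mm) [-2.000e-01 -1.192e+02  6.315e+02] units(/60) [-0.   -1.99 10.53]  turn deg [-38.6   0.   -0.7] units(/4) [-9.64  0.   -0.18]
```

View pics/w41.png

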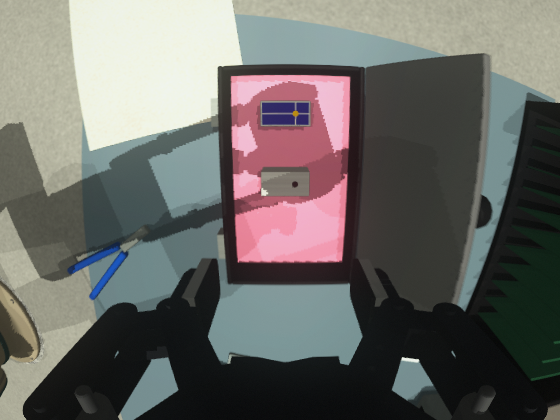

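Call:
carry_out(
  deltas=[0,0,0.5,0,0,0,1,0,-0.2,0.8,0,0,0,1,0,-0.2,0.9,0,0,0,1,0,-0.2,0.9,0,0,0,1,0,-0.2,0.9,0,0,0,1,0,-0.2,0.9,0,0,0,1,0,-0.2,0.9,0,0,0,1,0,-0.2,0.9,0,0,0,1,0,-0.2,0.9,0,0,0,1,0,-0.2,0.9,0,0,0,1],
)

```text
clock: 74.2
position: [0.4861, -0.1793, 0.2165]
ee_rot: [0.534, 0.463, 0.535, -0.463]
contact_force: [1.1, 0.0, 1.1]
width: 0.0855
```

Call:
carry_out(
  deltas=[0,-0.2,0.9,0,0,0,1,0,0,0.9,-1,0,0,1,0,0,0,-1,0,0,1,0,0,0,-1,0,0,1,0,0,0,-1,0,0,1,0,0,0,-1,0,0,1,0,0,0,-1,0,0,1,0,0,0,-1,0,0,1,0,0,0,-1,0,0,1,0,0,0,-1,0,0,0.6],
)

```text
clock: 75.45
position: [0.4898, -0.2861, 0.2162]
ee_rot: [0.651, 0.275, 0.652, -0.275]
contact_force: [-0.9, 0.2, -0.4]
width: 0.0698
```

Call:
carry_out(
  deltas=[0,0,0,-0.6,0,0,0.6,0,0,0,0,0,0,0.6,0,0,0,0,0,0,0.6],
)

```text
clock: 75.82
position: [0.49, -0.2862, 0.2168]
ee_rot: [0.656, 0.262, 0.657, -0.262]
contact_force: [-0.5, -0.1, 0.2]
width: 0.0683
```

```bash
python3 blk.py .497 -.298 .026 .034 w42.png; python3 - <<'E'
from h import *
plan(.4965,-.2995,.009,46.5)
E
```

```text
1123 [280. 196.] ctr [ 496.1 -300.8] [48.9 25.9] long axis 46.7 z 0.0299 [136. 138. 127.]
clock 75.88 pos [ 490.1 -286.3  216.9] phi 46.5 w 68.0 q [-0.65  0.27  1.54  0.    1.32 -1.46] F [ 0.3 -0.3  0.3]
 shift(tool mm) [207.9  -5.2  13.9] units(/60) [ 3.47 -0.09  0.23]  turn deg [-0. -0. -0.] units(/4) [-0.   -0.01 -0.  ]
```

View pics/w42.png

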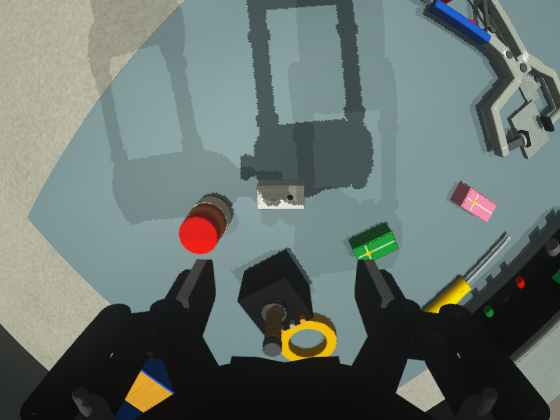

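```bash
python3 - <<'E'
from h import *
w=grab('wrist');Wc=wcloud(w);T=cloud(grab('top'))
for Q in (Wc,T):
    m=(Q[...,2]>.065)&(Q[...,2]<.08)&(abs(Q[...,0]-.46)<.05)&(abs(Q[...,1]+.375)<.05)
    for a,c,mm in blobs(m,60):
        p=(Q[mm][:,:2]*1000).astype(np.float32);print(a,cv2.minEnclosingCircle(p))
f=np.radians(46.5);ty=np.array([np.cos(f),np.sin(f)]);tz=np.array([np.sin(f),-np.cos(f)])
d=np.array([461.5,-373])-np.array([496.1,-300.7]);print(d@ty,d@tz)
E
```

```text
1264 ((460.4047546386719, -376.5013732910156), 20.289438247680664)
-76.26163534319231 24.670082585633256
```

Call:
carry_out(
  deltas=[0.4,-0.1,0.19,0,0,0,0.4,0.6,0,0,0,0,0,0.4,0.5,0,0,0,0,0,0.4,0.4,0,0,0,0,0,0.4,0,0,0,0,0,0,0.4,0,0,0,0,0,0,0.4],
)

```text
clock: 76.72
position: [0.495, -0.299, 0.1043]
ee_rot: [0.657, 0.262, 0.656, -0.262]
contact_force: [-0.2, -0.7, 0.6]
width: 0.0599
```

```bash
python3 blk.py .497 -.298 .026 .034 w43.png; python3 - <<'E'
from h import *
plan(.4961,-.3007,.0095,46.5)
E
```

```text
2483 [286. 221.] ctr [ 496.2 -300.6] [50.4 26.3] long axis 46.4 z 0.0299 [95. 98. 90.]
clock 76.78 pos [ 495.2 -299.2  104.7] phi 46.5 w 60.0 q [-0.66  0.38  1.69  0.    1.07 -1.48] F [0.9 0.8 0.2]
 shift(tool mm) [95.2 -0.5  1.5] units(/60) [ 1.59 -0.01  0.02]  turn deg [ 0.   0.1 -0. ] units(/4) [ 0.01  0.04 -0.  ]
```

View pics/w43.png

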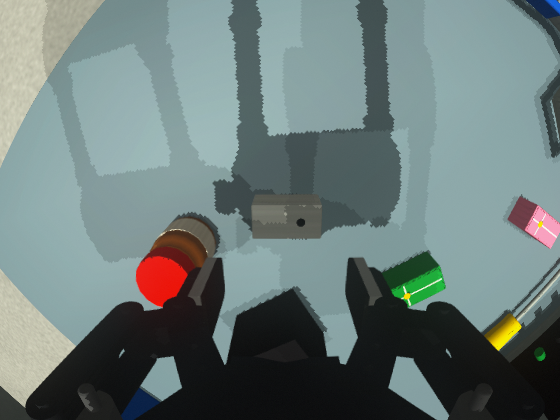

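Call:
carry_out(
  deltas=[0.4,0,0,0,0,0,0.4,0.5,0,0,0,0,0,0.4,0.4,0,0,0,0,0,0.4,0.2,0,0,0,0,0,0.4,0.08,0,0,0,0,0,0.4,0,0,0,0,0,0,0.4],
)

```text
clock: 77.53
position: [0.4948, -0.2989, 0.0092]
ee_rot: [0.657, 0.262, 0.656, -0.262]
contact_force: [0.3, 0.1, -0.4]
width: 0.0596
```

```bash
python3 - <<'E'
from h import *
plan(.4961,-.3007,.0095,46.5)
w=grab('wrist','w44.png')
E
```

```text
clock 77.53 pos [ 494.8 -298.9    9.2] phi 46.5 w 59.6 q [-0.66  0.48  1.8   0.    0.86 -1.48] F [ 0.3  0.1 -0.4]
 shift(tool mm) [-0.3 -0.4  2.2] units(/60) [-0.01 -0.01  0.04]  turn deg [ 0.   0.1 -0. ] units(/4) [ 0.01  0.02 -0.  ]
```

View pics/w44.png

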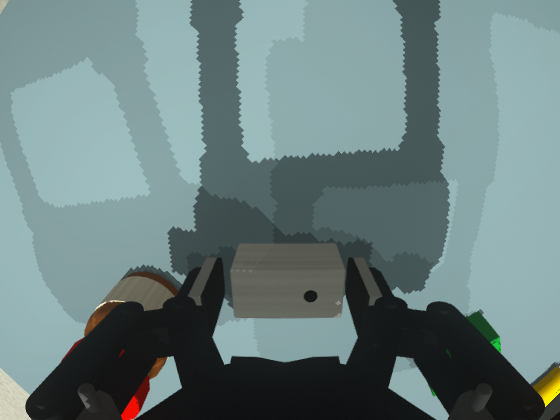

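Call:
carry_out(
  deltas=[0,0,0,0,0,0,0,0,0,0,0,0,0,-0.2,0,0,0,0,0,0,-0.2,0,0,0,0,0,0,-0.2,-0.4,0,0,0,0,0,-0.2,-0.7,0,0,0,0,0,-0.2,-0.8,0,0,0,0,0,-0.2,-0.8,0,0,1,0,0,-0.2,-0.3,0,0,1,0,0,-0.2,0,0,0,1,0,0,-0.2],
)

```text
clock: 78.82
position: [0.495, -0.2991, 0.1907]
ee_rot: [0.627, 0.33, 0.624, -0.33]
contact_force: [0.1, -0.0, -1.0]
width: 0.0488
```

Call:
carry_out(
  deltas=[0,0,0,1,0,0,-0.2,0,0,0,1,0,0,-0.2,0,0,0,1,0,0,-0.2,0,0,0,1,0,0,-0.2,0,0,0,1,0,0,-0.2,0,0,0,1,0,0,-0.2,0,0,0,0.6,0,0,-0.2,0,0,0,0,0,0,-0.2],
)

```text
clock: 79.82
position: [0.494, -0.2983, 0.1882]
ee_rot: [0.534, 0.463, 0.535, -0.463]
contact_force: [0.1, -0.7, -0.5]
width: 0.0489
```

```bash
python3 - <<'E'
from h import *
plan(.5301,.2780,.19,8.1)
E
```

```text
clock 79.83 pos [ 494.  -298.3  188.2] phi 8.2 w 48.9 q [-0.66  0.31  1.57  0.    1.27 -0.81] F [ 0.1 -0.7 -0.5]
 shift(tool mm) [  -1.5  117.5 -565.4] units(/60) [-0.02  1.96 -9.42]  turn deg [ 0.1 -0.   0. ] units(/4) [ 0.01 -0.01  0.01]
```

Call:
carry_out(
  deltas=[0,0.2,-0.5,0,0,0,-0.2,0,0.2,-0.8,0,0,0,-0.2,0,0.2,-0.9,0,0,0,-0.2,0,0.2,-0.9,0,0,0,-0.2,0,0.2,-0.9,0,0,0,-0.2,0,0.2,-0.9,0,0,0,-0.2,0,0.2,-0.9,0,0,0,-0.2,0,0.2,-0.9,0,0,0,-0.2,0,0.2,-0.9,0,0,0,-0.2,0,0.15,-0.9,0,0,0,-0.2],
)

```text
clock: 81.08
position: [0.538, 0.2247, 0.1885]
ee_rot: [0.535, 0.463, 0.534, -0.463]
contact_force: [0.4, 0.3, -0.7]
width: 0.0489
```

Call:
carry_out(
  deltas=[0,0,-0.6,0,0,0,-0.2,0,0,-0.3,0,0,0,-0.2,0,0,0,0,0,0,-0.2,0,0,0,0,0,0,-0.2,0,0,0,0,0,0,-0.2],
)

```text
clock: 81.7
position: [0.5308, 0.2749, 0.1887]
ee_rot: [0.534, 0.464, 0.534, -0.464]
contact_force: [-0.1, 0.2, -1.4]
width: 0.0489
```

```bash
python3 - <<'E'
from h import *
plan(.5301,.2780,.0145,8.1)
w=grab('wrist','w45.png')
E
```

```text
clock 81.70 pos [530.8 274.9 188.7] phi 8.0 w 48.9 q [ 0.36  0.34  1.52 -0.    1.28  0.22] F [-0.1  0.2 -1.4]
 shift(tool mm) [174.2  -0.3  -3.3] units(/60) [ 2.9  -0.   -0.05]  turn deg [-0.1  0.  -0. ] units(/4) [-0.02  0.01 -0.  ]
```

View pics/w45.png

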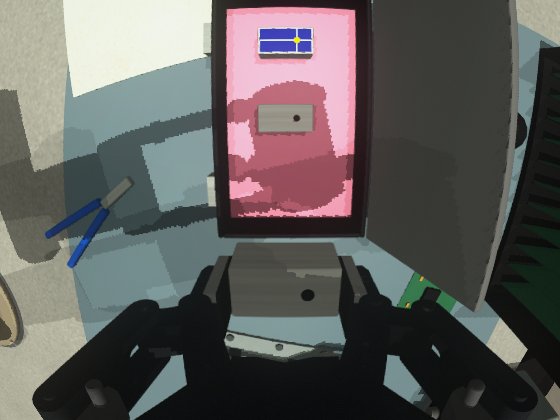

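Call:
carry_out(
  deltas=[0.5,0,-0.06,0,0,0,-0.2,0.6,0,0,0,0,0,-0.2,0.6,0,0,0,0,0,-0.2,0.5,0,0,0,0,0,-0.2,0.3,0,0,0,0,0,-0.2,0.2,0,0,0,0,0,-0.2,0.15,0,0,0,0,0,-0.2,0,0,0,0,0,0,-0.2,0,0,0,0,0,0,-0.2],
)

```text
clock: 82.88
position: [0.5305, 0.2801, 0.0183]
ee_rot: [0.534, 0.464, 0.534, -0.463]
contact_force: [-0.7, 0.3, -1.0]
width: 0.0486
```

Call:
carry_out(
  deltas=[0.03,0,0,0,0,0,-0.2,0,0,0,0,0,0,-0.2],
)

```text
clock: 83.12
position: [0.53, 0.28, 0.0161]
ee_rot: [0.534, 0.463, 0.534, -0.463]
contact_force: [-0.1, 1.0, -1.1]
width: 0.0489
```

Call:
carry_out(
  deltas=[0.03,0,0,0,0,0,-0.2,0,0,0,0,0,0,-0.2,0,0,0,0,0,0,0.3,0,0,0,0,0,0,0.4,0,0,0,0,0,0,0.4,-0.3,0,0,0,0,0,0.4,-0.7,0,0,0,0,0,0.4,-0.8,0,0,0,0,0,0.4,-0.8,0,0,0,0,0,0.5,-0.8,0,0,0,0,0,0.5],
)

```text
clock: 84.38
position: [0.5297, 0.2798, 0.2194]
ee_rot: [0.534, 0.463, 0.534, -0.463]
contact_force: [1.0, -0.7, -0.2]
width: 0.0644
```

Call:
carry_out(
  deltas=[0,-0.5,0,0,0,0,0.5,0,-0.8,0,0,0,0,0.5,0,-0.8,0,0,0,0,0.5,0,0,0,0,0,0,0.5,0,0,0,0,0,0,0.5],
)

```text
clock: 85.0
position: [0.4059, 0.2623, 0.2184]
ee_rot: [0.535, 0.464, 0.534, -0.463]
contact_force: [0.4, -0.2, 0.2]
width: 0.0644
```

```bash
python3 - <<'E'
from h import *
w=grab('wrist','w46.png');Wc=wcloud(w)
t=grab('top','t46.png');T=cloud(t)
c=np.array([.5259,.347]);a=np.radians(8.1);Rm=np.array([[np.cos(a),np.sin(a)],[-np.sin(a),np.cos(a)]])
for n,Q in(('w',Wc),('t',T)):
    d=(Q[...,:2]-c)@Rm.T
    m=(Q[...,2]>.025)&(Q[...,2]<.043)&(abs(d[...,0])<.06)&(abs(d[...,1])<.105)
    for aa,cc,mm in blobs(m,60):
        p=(Q[mm][:,:2]*1000).astype(np.float32);b=cv2.minAreaRect(p);P=Q[mm];co=np.linalg.lstsq(np.c_[P[:,:2],np.ones(len(P))],P[:,2],rcond=None)[0][:2]
        print(n,aa,'case xy',(Rm@(np.array(b[0])-c*1000)).round(1),np.round(b[1],1),np.median(P[:,2]).round(4),'tilt',np.round(co,3))
m=(abs(T[...,0]-.575)<.03)&(abs(T[...,1]+.383)<.03)&(T[...,2]>.12)&(T[...,2]<.145)
for aa,cc,mm in blobs(m,8): print('punch cap',T[mm].mean(0))
s=grab('scene','s46.png')
plan(.5,.28,.22,8.1)
E
```

```text
w 1168 case xy [-5.8 67.5] [50.5 26.6] 0.0349 tilt [0.016 0.054]
w 1101 case xy [-6.2 -4.3] [50.3 25.3] 0.0347 tilt [0.027 0.001]
w 1116 case xy [ -6.5 -69.6] [50.8 26.5] 0.0348 tilt [ 0.029 -0.071]
t 202 case xy [ -4.9 -68.6] [49.5 26.2] 0.0348 tilt [0.003 0.067]
t 207 case xy [-4.4 -2.8] [49.4 28.2] 0.0352 tilt [-0.026  0.093]
t 209 case xy [-4.2 69.1] [49.6 27. ] 0.035 tilt [0.    0.102]
punch cap [ 0.57581647 -0.38102718  0.13183504]
clock 85.15 pos [406.5 262.3 217.9] phi 8.1 w 63.9 q [ 0.43  0.15  1.71 -0.    1.28  0.29] F [ 0.4 -0.2  0.5]
 shift(tool mm) [-2.  95.  -4.3] units(/60) [-0.03  1.58 -0.07]  turn deg [-0. -0. -0.] units(/4) [-0.   -0.   -0.01]
```

View pics/t46.png

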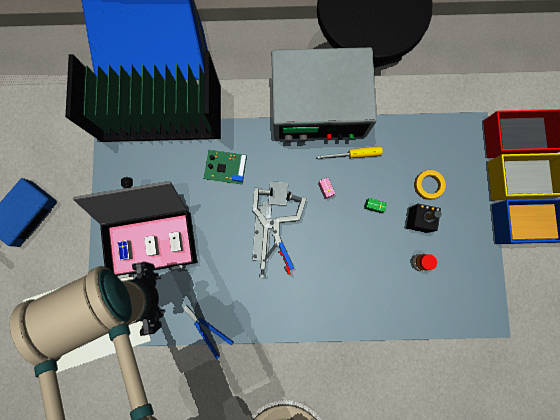

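View pics/w46.png

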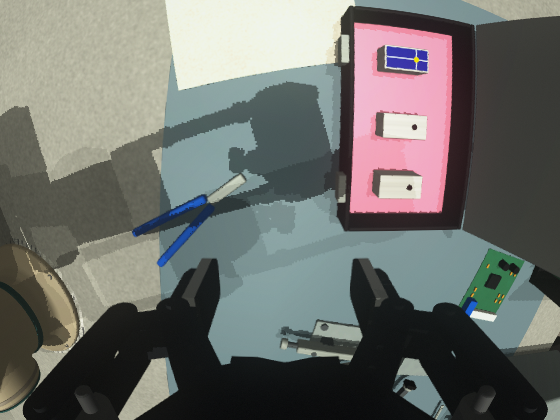

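View pics/s46.png

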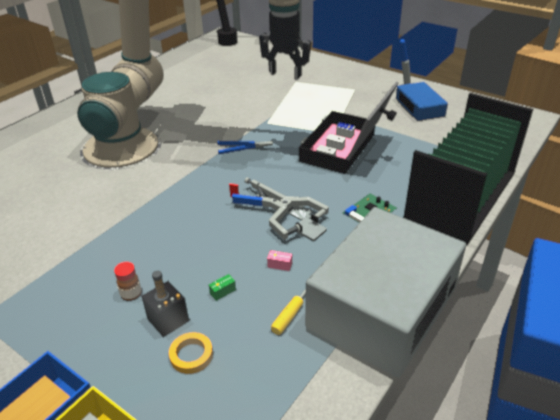

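```bash
python3 - <<'E'
from h import *
T=cloud(grab('top'));c=np.array([.5259,.347]);a=np.radians(8.1);Rm=np.array([[np.cos(a),np.sin(a)],[-np.sin(a),np.cos(a)]])
d=(T[...,:2]-c)@Rm.T
m=(d[...,0]>.074)&(d[...,0]<.125)&(abs(d[...,1])<.1)&(T[...,2]>.07)&(T[...,2]<.2)
X=d[...,0][m]-.07;Z=T[...,2][m]-.0505
k=np.polyfit(Z,X,1);print(m.sum(),'lid angle',np.pi/2+np.arctan(k[0]))
job.sign_off()
E
```

```text
2276 lid angle 1.911889365825844
the job is handed in; nothing more can be done
```

I finished the whole job and handed it in after about 85 s of robot time; `sign_off` reports no verdict, so the result rests on my own checks.

**What I did:**
- **Locking:** I stood the blank on the seat and squeezed the handles over centre. They stayed locked with the gripper open.
- **Punching:** I pressed the punch on the yellow dot, with the tip within about 0.5 mm just before contact. I pushed to about 28 N against its end stop, well past the 12 N snap force, and the punch did not slip in the grip. The snap itself I inferred from this; I did not see it.
- **Release and stand:** I hung the punch back in its stand before flicking the red lever, not after as the task text lists it. The lever sprang the pliers open.
- **Packing:** I opened the lid onto its stop and packed the blank and both marked blocks. One marked block had been knocked a few centimetres aside during the run, so I measured it again before picking it.

**Last checks:**

| Item | Reading |
|---|---|
| Lid angle | about 1.91 rad, on its stop |
| Block tops | about 35 mm above the bench, all three flat with dots up |
| Block positions in the case frame | x ≈ −6 mm; y ≈ +68, −4 and −69 mm |
| Punch cap | about 132 mm high, 2 mm from the stand's centre line |
| Pliers | open (by eye) |
| Board, driver, tape, jar and look-alikes | unmoved (by eye) |
| Gripper | clear of everything |

**Disagreements:** the top and wrist cameras differ by about 2 mm, within the stated calibration. My rough plane fits gave block tilts of up to 0.1 rad, but the two cameras disagreed on them. I put this down to side-face pixels in the masks, since all three block tops read the same height.

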